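# Snap the oil bottle and the beaker into the bench clip rail

### The arm

A 6-joint arm with a two-finger parallel gripper is mounted at the origin on a cart in front of the work surface, level with it; the furniture and walls round the work are solid. World frame = base frame: x ahead of the robot, y to its left, z up, the work surface at z = 0. Lengths are in mm, angles in degrees, forces in N, time in s.
With the tool pointing down it reaches from about 300 to 850 mm from the base axis. Payload 4.2 kg.
Tool frame: the origin (TCP) lies on the centre line of the jaws, within the pads' length; the fingertips stand 14 mm ahead of it and the grasp point (between the pads) lies 5 mm behind it; x points along the fingers, y is the direction in which the jaws open and shut, and the axes are right-handed (so a half turn about x gives the same grasp; the last joint's range is limited). The gripper opens to 91 mm and grips with 3 to 60 N. Pads are 32 mm wide; open, the fingers measure 118 mm over their backs; the gripper's body (76 mm by 178 mm) begins 60 mm behind the grasp point.
Start: joints at [-66.005, 18.312, 89.639, -0, 72.044, -1.146], TCP at [244.295, -520.54, 227.976] pointing down, gripper open.
Joint ranges: [-177.97, 177.97], [-48.28, 115.42], [12.27, 149.76], [-77.06, 257.06], [2.81, 150.46], [-146.56, 146.56]. Speed limits (degrees/s): [147.25, 147.25, 180, 180, 180, 180].

### API

Orientations are given as [roll, pitch, yaw] about the fixed x, y, z axes, in that order (R = Rz(yaw) Ry(pitch) Rx(roll)).
In Python, from workcell import readout, optics, env gives the robot as it stands.
- The arm moves only by the shell command python3 -m creep 'ROWS' [OPENING] [FORCE]. ROWS is JSON, a list of rows, each an object with "translation": the shift along the world's x, y, z in cm, a list of three; "delta_rot": the turn, a rotation vector about the world's x, y, z in rad, a list of three. In form: [{"translation": [dx, dy, dz], "delta_rot": [rx, ry, rz]}, ...]. A call has 1 to 5 rows; each row shifts and turns the commanded pose from where the row before left it; what a row does not reach is not made up. A row lasts 1/12 s, in which the tool goes at most 41.7 mm and 7.16 degrees, less where a joint would pass 70% of its speed; a pose out of reach is approached as far as the arm can. A call with a gripper value outside its range is refused whole. OPENING is the gripper's target within -1 to 1 (fully open at 1, half-way at 0, shut at -1), set as the call begins (- or left out, the last holds). The fingers move at their own pace and stop on an object; FORCE is the grip in N (left out, the last holds). Time passes only in rows, so rows that do not move let the fingers close. It gives the time, the measured TCP pose, the force and the opening at its end, in the units of the state.
- readout.state(): the state, without advancing time (a new reading comes with each control period).
- optics.grab_frame(name): name is "scene" or "top"; returns (picture, depth): 400x640x3 uint8, red, green, blue; 400x640 float32, mm along the optical axis (not along the pixel's ray), 0 where there is no reading.
- optics.camera_params(name): a dict with "mtx" (3x3 intrinsics, pixels), "k1" (the pictures are not rectified: a ray, as slopes to the right and down, at radius r is drawn at 1 + k1 r^2 times it, then the intrinsics apply), "R" (3x3) and "t" (3): a world point X has camera coordinates R X + t. Camera axes: x right, y down, z forward; pixel columns grow to the right and rows downward; lengths in mm; the calibration is good to about 2 mm. A picture is of the moment at which its call begins. camera_params takes no time and is no camera call.
- env.job_done(): hands the job in, once; it reports no verdict.
The state is a dict: "time_s": time; "qpos": joint angles; "qvel": joint speeds; "effort": joint torques, N m; "ee_pos": TCP position; "ee_rot": TCP orientation; "force": force on the tool from outside, world axes, zero at the start; "torque": the same for the moment, N m; "gripper_width": finger opening in mm.
Only numpy, scipy, OpenCV 4.12 (cv2) and the standard library are available. Lean on these libraries where they do the work, as an engineer would, in place of code of your own. Each camera call takes 0.05 s, during which the arm holds its last target.

### The job

Put the small dropper bottle of immersion oil into the small empty spring clip on the rail and the glass beaker into the large one: stand each on the desk in front of its clip and push it sideways along the desk, not down from above, until it snaps fully home, upright, and stays there on its own. Press gently and stop at the snap, so that neither clip's sprung arm is driven back to its stop, and leave the lidded specimen cup standing where it is.

Things in the scene. Friction and masses are not known exactly. Their poses are not given: they have to be found in the camera images.
- oil_bottle: brown dropper bottle with black cap, round, 26 mm diameter up to 52 mm, cap 16 mm diameter, 68 mm tall overall, about 30 g. It slips off a flat or off-centre pusher: push it low with a pair of upright fingertips parted about 8 mm, which cradle it. Origin: centre of its underside; z up along its axis.
- beaker: clear glass beaker, open on top, 83 mm tall, about 80 g, flaring from 62 mm diameter at the foot to 66 mm at the rim: an upright finger meets only the rim and tips it when pushing; push it low (20 to 30 mm up), fingers tilted about 25 degrees so that the tips lead, parted about 16 mm. Origin: centre of its underside; z up.
- rail: aluminium rail on the desk, 22 x 310 mm, 46 mm high, fixed; origin under its middle, local y along it, local -x is the front, towards the robot. It carries three spring clips at local y = -105, 0 and 105 mm, in any order; the third holds a small beige-lidded jar (30 mm diameter, 36 mm tall), fixed.
- saddle_small: grey block 30 x 34 x 50 mm (knob on top to 68 mm), fixed on the rail; carries the small clip. Origin at desk level on the rail's centre line, axes as the rail's. The clip faces local -x, centred on local y = 0; the bottle's axis once home is at local x between -100 and -65 mm: how far the clip's arm stands out differs each time and is not reported, so find it by feel.
- saddle_large: the same block, carrying the large clip, for the beaker: same axes and offsets; the beaker's axis once home is at local y = 0 and local x between -100 and -65 mm, not reported, found by feel.
- plunger_small (a joint): sprung feeler pin at the back of the small clip, m: 0 empty, about 0.0075 when the bottle is home. The clip's two jaws end in upright rollers (6 mm diameter, 14 to 34 mm up); they meet the bottle about 20 mm short of home. Pushed along local +x on the desk it snaps in about 9 mm short; the push rises to some 5 to 18 N, then drops sharply. The pusher fits between or before the rollers.
- plunger_large (a joint): the same in the large clip: about 0.006 to 0.009 when the beaker is home. Its rollers (14 to 34 mm up) meet the beaker about 35 mm short of home; it snaps in about 17 mm short, again at some 5 to 18 N, followed by a sharp drop.
- give_small (a joint): how far the small clip has been pushed back on its sprung arm, m: 0 at rest, 4 N per mm, stop at 0.009; it returns when released.
- give_large (a joint): the same for the large clip.
- cup: bystander: specimen cup with a blue screw lid, 60 mm diameter, 70 mm tall, loose on the desk. Origin: centre of its underside, z up.
Things that resemble listed ones, but are neither listed nor needed, are in the scene too. Leave any green look-alike of the beaker alone.

How it is judged (in metres and radians):
At the end, for the whole second after the job is handed in: Bottle home in the small clip, beaker in the large: feeler pins pressed over 5 mm, axes within 5 mm of the clip's centre line and 58 to 107 mm before the saddle's origin, both upright within 0.1 rad and at rest, clip arms back within 2 mm of rest; specimen cup upright (value of joint each of plunger_small, plunger_large above 0.005 m and value of joint each of give_small, give_large below 0.002 m and y of oil_bottle in the frame of saddle_small between -0.005 and 0.005 m and x of oil_bottle in the frame of saddle_small between -0.107 and -0.058 m and angle between each of oil_bottle, beaker, cup's own z axis and vertical below 0.1 rad and linear speed of each of oil_bottle, beaker below 0.02 m/s and y of beaker in the frame of saddle_large between -0.005 and 0.005 m and x of beaker in the frame of saddle_large between -0.107 and -0.058 m); the robot touches nothing.
It fails at once if a clip's sprung arm is driven back more than 7 mm (nearly to its stop) (value of joint any of give_small, give_large above 0.007 m).
It fails at once if the specimen cup is shoved more than 25 mm or tipped (distance of cup from where it was at the start of the episode above 0.025 m or angle between cup's own z axis and vertical above 0.5 rad).
It fails at once if the bottle or the beaker is put into its clip from above (over the clip, its foot 18 to 50 mm off the desk) ((x of oil_bottle in the frame of saddle_small between -0.105 and -0.055 m and y of oil_bottle in the frame of saddle_small between -0.015 and 0.015 m and height (world z) of oil_bottle between 0.018 and 0.05 m) or (x of beaker in the frame of saddle_large between -0.105 and -0.055 m and y of beaker in the frame of saddle_large between -0.015 and 0.015 m and height (world z) of beaker between 0.018 and 0.05 m)).
It also fails if it takes over 72 s, if anything falls off the work surface, if the arm or the gripper's body presses on something with over 40 N, if the wrist force passes 120 N, or if a joint passes its speed limit or range.

## Working session

There is one attempt and no reset: what is moved stays moved. The work goes in short steps, Python scripts to look and compute and a shell command to move; the robot and the scene stay as the last step left them, time stands still between calls to the robot, and variables do not carry over. Pictures are saved under pics/ and viewed, and the job is handed in when it is done.

```bash
mkdir -p pics; ls; cat > h.py <<'E'
import numpy as np, cv2
from workcell import readout, optics, env
def grab(n,f):
    p,d=optics.grab_frame(n); cv2.imwrite('pics/'+f+'.png',p[:,:,::-1]); np.save('pics/'+f+'.npy',d); return p,d
def ray(n,u,v):
    c=optics.camera_params(n);K=np.array(c['mtx']);x=(u-K[0,2])/K[0,0];y=(v-K[1,2])/K[1,1]
    k=c['k1'];rd=np.hypot(x,y);r=rd
    for _ in range(30): r=rd/(1+k*r*r)
    s=r/rd if rd>0 else 1
    R=np.array(c['R']);t=np.array(c['t']);return -R.T@t, R.T@np.array([x*s,y*s,1])
def atz(n,u,v,z):
    o,d=ray(n,u,v);return o+d*(z-o[2])/d[2]
def atd(n,u,v,dep):
    o,d=ray(n,u,v);return o+d*dep
def proj(n,X):
    c=optics.camera_params(n);K=np.array(c['mtx']);q=np.array(c['R'])@np.array(X)+np.array(c['t']);x,y=q[:2]/q[2];f=1+c['k1']*(x*x+y*y)
    return np.array([K[0,0]*x*f+K[0,2],K[1,1]*y*f+K[1,2],q[2]])
def tri(a,b):
    (o1,d1),(o2,d2)=ray(*a),ray(*b)
    A=np.stack([d1,-d2],1);s=np.linalg.lstsq(A,o2-o1,rcond=None)[0]
    p,q=o1+d1*s[0],o2+d2*s[1];return (p+q)/2,np.linalg.norm(p-q)
E
python3 - <<'E'
from h import *
print(readout.state())
for n in('scene','top'):
    grab(n,n+'0');print(n,optics.camera_params(n))
E
```

```text
pics
{'time_s': 0.0, 'qpos': array([-6.60040076e+01,  1.83507407e+01,  8.97064515e+01, -3.88171233e-04,
        7.20428677e+01, -1.14653243e+00]), 'qvel': array([-0.04197494,  0.01616724,  0.00729731,  0.06502035,  0.17491854,
       -0.05033417]), 'effort': array([ 3.43945776e-04, -4.12458909e+01, -2.31972939e+01,  7.25466921e-02,
        4.58172010e-02, -1.67123826e-04]), 'ee_pos': array([ 244.09991886, -520.08744684,  227.12897144]), 'ee_rot': array([-90.93520807,  89.89993946, 114.20743679]), 'force': array([ 0.26454413, -0.28926824,  0.00123329]), 'torque': array([ 0.04994571,  0.05809257, -0.02369822]), 'gripper_width': 91.1992194694684}
scene {'mtx': array([[447.74515678,   0.        , 314.03647035],
       [  0.        , 447.74515678, 197.3812465 ],
       [  0.        ,   0.        ,   1.        ]]), 'k1': -0.04643843217609679, 'R': array([[-0.85964888, -0.51063176, -0.01609356],
       [-0.28541128,  0.50614036, -0.81385646],
       [ 0.42372656, -0.69503752, -0.58084306]]), 't': array([ 403.99881106,  204.96254917, 1013.43228419])}
top {'mtx': array([[369.86438876,   0.        , 320.79009669],
       [  0.        , 369.86438876, 199.59025145],
       [  0.        ,   0.        ,   1.        ]]), 'k1': -0.06430997119834553, 'R': array([[ 0.02091705, -0.99959324,  0.01938644],
       [-0.99833598, -0.02192513, -0.05333445],
       [ 0.05373781, -0.01823858, -0.9983885 ]]), 't': array([ -96.67097078,  511.71913065, 1238.90827592])}
```

View pics/scene0.png

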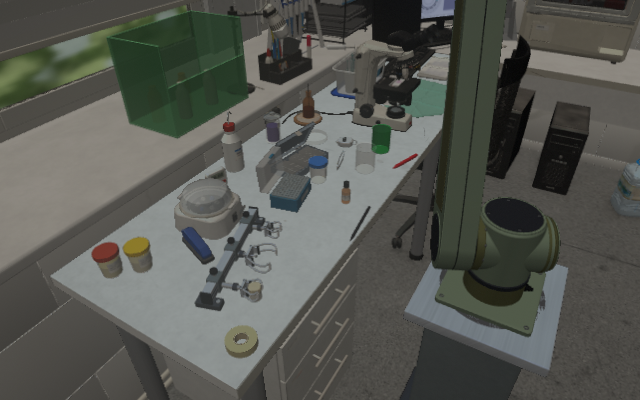

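View pics/top0.png

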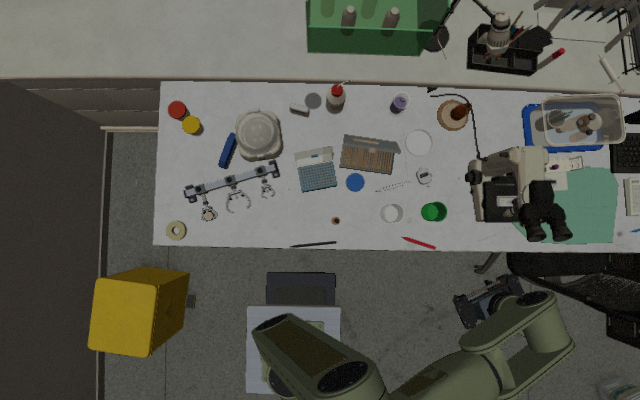

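```bash
python3 - <<'E'
from h import *
a=cv2.imread('pics/scene0.png');b=cv2.imread('pics/top0.png')
cv2.imwrite('pics/c1.png',cv2.resize(a[130:230,280:410],None,fx=6,fy=6,interpolation=cv2.INTER_CUBIC))
cv2.imwrite('pics/c2.png',cv2.resize(a[195:315,180:300],None,fx=5,fy=5,interpolation=cv2.INTER_CUBIC))
cv2.imwrite('pics/c3.png',cv2.resize(b[150:250,160:290],None,fx=6,fy=6,interpolation=cv2.INTER_CUBIC))
cv2.imwrite('pics/c4.png',cv2.resize(b[150:250,320:450],None,fx=6,fy=6,interpolation=cv2.INTER_CUBIC))
E
```

```text
(no output)
```

View pics/c1.png

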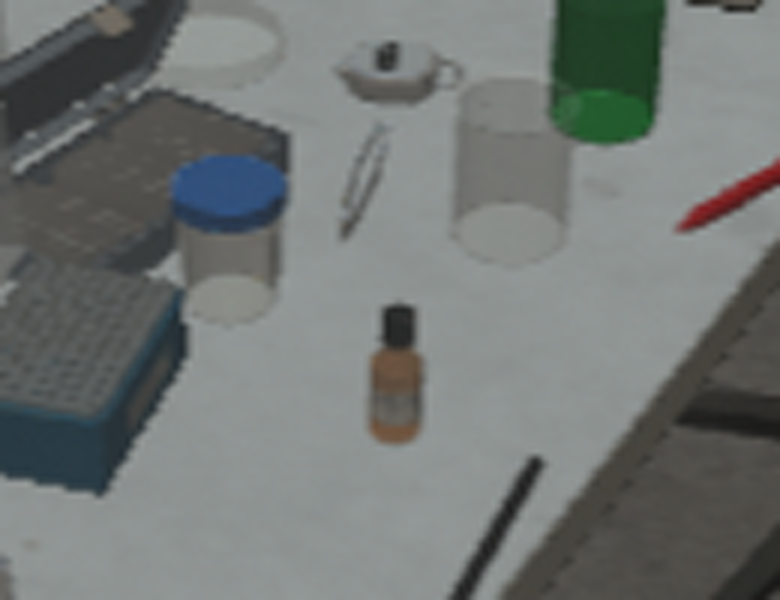

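View pics/c2.png

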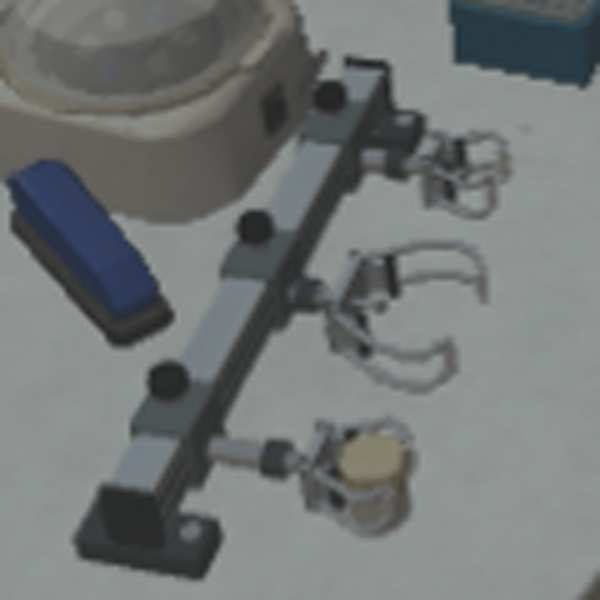

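View pics/c3.png

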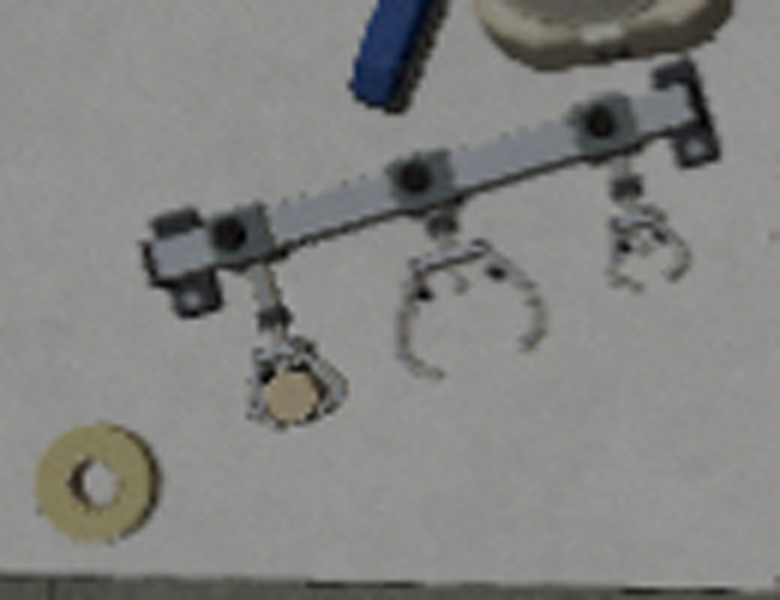

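View pics/c4.png

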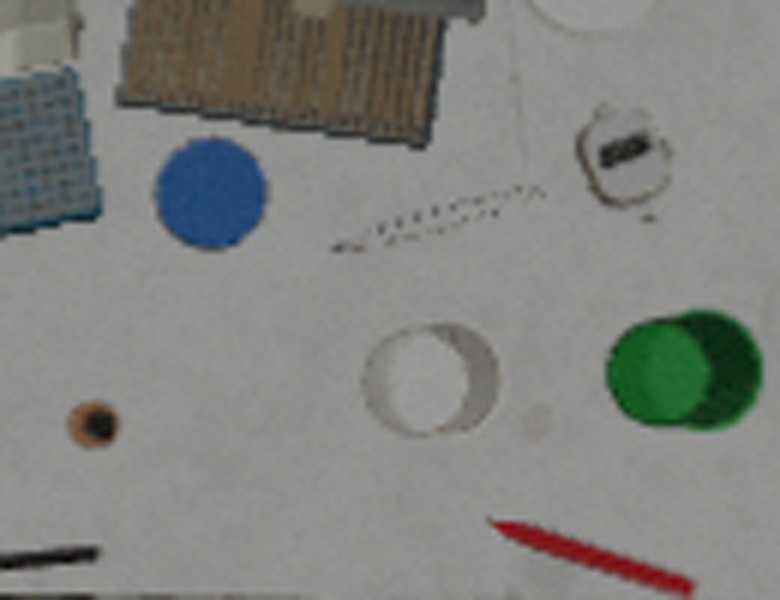

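```bash
python3 - <<'E'
from h import *
S=lambda u,v,f=6,a=280,b=130:('scene',a+u/f,b+v/f)
T=lambda u,v,a=320:('top',a+u/6,150+v/6)
for n,s,t in [('knobS',S(330,92,5,180,195),T(600,123,160)),('knobM',S(255,222,5,180,195),T(415,178,160)),('knob3',S(168,373,5,180,195),T(230,233,160)),
 ('cap',S(398,312),T(98,425)),('blue',S(230,185),T(212,193)),('rim',S(515,105),T(440,380)),('foot',S(510,233),T(416,382)),('jar',S(370,456,5,180,195),T(291,396,160))]:
    print(n,*[x.round(1) for x in tri(s,t)], 'z0:',atz(*s,0)[:2].round(1),atz(*t,0)[:2].round(1))
d=np.load('pics/top0.npy')
for u,v in [(336,221),(355,182),(390,213),(229,180),(260,170)]: print(d[v,u],atd('top',u,v,d[v,u]).round(1))
for z,X in [('bottle base',S(395,430)),('b',T(93,425))]: print(atz(*X,0).round(1))
E
```

```text
knobS [602.6 116.4  62.1] 1.5 z0: [659.   55.4] [610.  125.2]
knobM [570.3 216.3  62.8] 1.6 z0: [624.5 163.5] [576.1 230.3]
knob3 [538.  316.1  63.8] 1.5 z0: [590.1 271.5] [542.2 335.6]
cap [ 443.5 -136.4   64.6] 1.1 z0: [ 487.3 -223.5] [ 442.8 -140.7]
blue [ 570.4 -196.5   65.4] 0.1 z0: [ 626.1 -290.8] [ 577.2 -203.7]
rim [ 471.  -319.8   78.3] 0.2 z0: [ 527.8 -448.7] [ 472.6 -336.7]
foot [ 471.2 -323.2   -1.6] 0.1 z0: [ 470.3 -320.8] [ 471.1 -322.9]
jar [450.7 288.5  32.4] 2.3 z0: [472.9 266. ] [449.8 297. ]
1193.0005 [ 442.5 -135.1   72.3]
1203.4674 [ 570.5 -194.9   69.8]
1268.7947 [ 473.4 -324.8    1.5]
1201.874 [568.5 216.1  63.7]
1203.7744 [603.2 115.5  65.5]
[ 441.4 -131.6    0. ]
[ 442.8 -137.8    0. ]
```

```bash
cat >> h.py <<'E'
from scipy.spatial.transform import Rotation as Ro
PSI=np.deg2rad(17.93); LX=np.array([np.cos(PSI),np.sin(PSI)]); LY=np.array([-np.sin(PSI),np.cos(PSI)])
SS=np.array([602.6,116.4]); SL=np.array([570.3,216.3])
def W(o,x,y=0): return o+x*LX+y*LY
def loc(o,p): d=np.array(p)[:2]-o; return np.array([d@LX,d@LY])
def st():
    s=readout.state();R=Ro.from_euler('xyz',s['ee_rot'],degrees=True)
    print('t',round(s['time_s'],2),'tcp',s['ee_pos'].round(1),'F',s['force'].round(1),'w',round(s['gripper_width'],1),'q',s['qpos'].round(0))
    return s,R
def goal(p,head,tilt=0):
    "head: world angle deg of tool-y; tilt deg so tips lead toward LX"
    s,R=st()
    M=R.as_matrix()
    y=np.array([np.cos(np.deg2rad(head)),np.sin(np.deg2rad(head)),0]);x=np.array([0,0,-1.])
    if M[:,1]@y<0:y=-y
    T=np.stack([x,y,np.cross(x,y)],1)
    t=np.deg2rad(tilt); 
    # tilt about axis so that down-> leans to +LX
    ax=np.cross([0,0,-1.],[LX[0],LX[1],0]); T=Ro.from_rotvec(ax*t).as_matrix()@T
    print('shift cm',((np.array(p)-s['ee_pos'])/10).round(2),'rot rad',(Ro.from_matrix(T)*R.inv()).as_rotvec().round(4))
E
python3 - <<'E'
from h import *
s,R=st();print(R.as_matrix().round(3))
goal([443,-136,120],107.93)
print(W(SS,-140),W(SL,-155))
E
```

```text
t 0.1 tcp [ 244.1 -520.1  227.2] F [0.  0.1 0.6] w 91.1 q [-66.  18.  90.   0.  72.  -1.]
[[-0.001  0.425 -0.905]
 [ 0.001 -0.905 -0.425]
 [-1.    -0.002 -0.   ]]
t 0.1 tcp [ 244.1 -520.1  227.2] F [0.  0.1 0.6] w 91.1 q [-66.  18.  90.   0.  72.  -1.]
shift cm [ 19.89  38.41 -10.72] rot rad [-0.0015 -0.0005 -0.1259]
[469.39933213  73.3003239 ] [422.82783201 168.58250146]
```

```bash
R='' ; python3 -m creep '[{"translation":[1.8,3.5,-0.9],"delta_rot":[0,0,-0.025]},{"translation":[1.8,3.5,-0.9],"delta_rot":[0,0,-0.025]},{"translation":[1.8,3.5,-0.9],"delta_rot":[0,0,-0.025]},{"translation":[1.8,3.5,-0.9],"delta_rot":[0,0,-0.025]},{"translation":[1.8,3.5,-0.9],"delta_rot":[0,0,-0.026]}]' 0.3
python3 -m creep '[{"translation":[1.8,3.5,-0.9],"delta_rot":[0,0,0]},{"translation":[1.8,3.5,-0.9],"delta_rot":[0,0,0]},{"translation":[1.8,3.5,-0.9],"delta_rot":[0,0,0]},{"translation":[1.8,3.5,-0.9],"delta_rot":[0,0,0]},{"translation":[1.8,3.5,-0.9],"delta_rot":[0,0,0]}]'
python3 - <<'E'
from h import *
goal([443,-136,120],107.93)
E
```

```text
time_s: 0.52
ee_pos: [334.5, -343.7, 182.3]
ee_rot: [-78.1, 90.0, 119.7]
force: [0.1, 0.3, -0.4]
gripper_width: 61.2
time_s: 0.93
ee_pos: [424.6, -168.7, 137.5]
ee_rot: [19.2, 90.0, -142.9]
force: [0.5, 0.5, 0.0]
gripper_width: 59.3
t 0.93 tcp [ 424.6 -168.7  137.5] F [0.5 0.5 0. ] w 59.3 q [-23.  13. 112.  -0.  55.  49.]
shift cm [ 1.84  3.27 -1.75] rot rad [ 0.0001 -0.0001  0.0004]
```

```bash
python3 -m creep '[{"translation":[1.84,3.27,-1.75],"delta_rot":[0,0,0]},{"translation":[0,0,-4],"delta_rot":[0,0,0]},{"translation":[0,0,-3.2],"delta_rot":[0,0,0]},{"translation":[0,0,-2],"delta_rot":[0,0,0]},{"translation":[0,0,0],"delta_rot":[0,0,0]}]' - 8
python3 -m creep '[{"translation":[0,0,0],"delta_rot":[0,0,0]},{"translation":[0,0,0],"delta_rot":[0,0,0]},{"translation":[0,0,0],"delta_rot":[0,0,0]},{"translation":[0,0,0],"delta_rot":[0,0,0]},{"translation":[0,0,0],"delta_rot":[0,0,0]}]' -0.8 8
python3 - <<'E'
from h import *
st();grab('scene','g1')
a=cv2.imread('pics/g1.png');cv2.imwrite('pics/g1c.png',cv2.resize(a[130:230,280:410],None,fx=6,fy=6,interpolation=cv2.INTER_CUBIC))
E
```

```text
time_s: 1.35
ee_pos: [439.5, -136.3, 24.7]
ee_rot: [-35.9, 89.4, 162.0]
force: [-0.3, 0.2, 0.3]
gripper_width: 59.3
time_s: 1.77
ee_pos: [443.4, -138.3, 29.6]
ee_rot: [142.5, 89.9, -19.6]
force: [-0.8, 0.2, 0.1]
gripper_width: 28.9
t 1.77 tcp [ 443.4 -138.3   29.6] F [-0.8  0.2  0.1] w 28.9 q [-19.  22. 119.  -0.  39.  53.]
```

View pics/g1c.png

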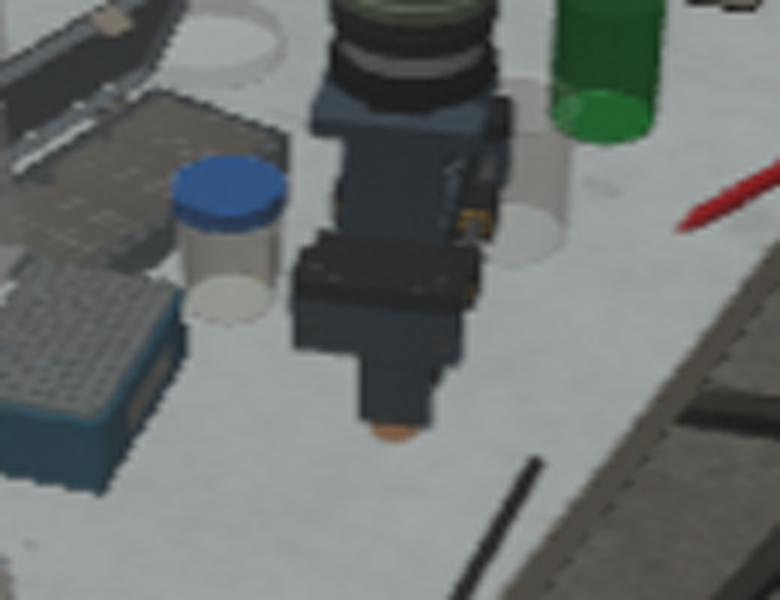

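```bash
python3 -m creep '[{"translation":[0,0,0],"delta_rot":[0,0,0]},{"translation":[0,0,0],"delta_rot":[0,0,0]}]' -0.8 8
python3 - <<'E'
from h import *
p=W(SS,-140);goal([*p,60],107.93)
E
```

```text
time_s: 1.98
ee_pos: [443.2, -138.1, 29.4]
ee_rot: [137.4, 89.9, -24.6]
force: [1.0, 0.1, 6.6]
gripper_width: 25.4
t 1.98 tcp [ 443.2 -138.1   29.4] F [1.  0.1 6.6] w 25.4 q [-19.  22. 119.  -0.  39.  53.]
shift cm [ 2.62 21.14  3.06] rot rad [0.0008 0.0017 0.0001]
```

```bash
python3 -m creep '[{"translation":[0,0,3],"delta_rot":[0,0,0]},{"translation":[0.4,3.5,0],"delta_rot":[0,0,0]},{"translation":[0.4,3.5,0],"delta_rot":[0,0,0]},{"translation":[0.4,3.5,0],"delta_rot":[0,0,0]},{"translation":[0.4,3.5,0],"delta_rot":[0,0,0]}]'
python3 -m creep '[{"translation":[0.4,3.5,0],"delta_rot":[0,0,0]},{"translation":[0.4,3.5,0],"delta_rot":[0,0,0]},{"translation":[0.2,0.14,0],"delta_rot":[0,0,0]},{"translation":[0,0,0],"delta_rot":[0,0,0]}]'
python3 - <<'E'
from h import *
s,_=st();print(loc(SS,s['ee_pos']))
grab('scene','g2');grab('top','g2t')
a=cv2.imread('pics/g2.png');cv2.imwrite('pics/g2c.png',cv2.resize(a[195:315,180:330],None,fx=5,fy=5,interpolation=cv2.INTER_CUBIC))
a=cv2.imread('pics/g2t.png');cv2.imwrite('pics/g2tc.png',cv2.resize(a[150:250,190:320],None,fx=6,fy=6,interpolation=cv2.INTER_CUBIC))
E
```

```text
time_s: 2.4
ee_pos: [458.7, 3.4, 58.8]
ee_rot: [152.5, 90.0, -9.6]
force: [1.4, -0.8, 0.1]
gripper_width: 25.4
time_s: 2.73
ee_pos: [469.1, 75.1, 58.5]
ee_rot: [149.7, 90.0, -12.1]
force: [-0.3, 0.0, 0.8]
gripper_width: 25.3
t 2.73 tcp [469.1  75.1  58.5] F [-0.3  0.   0.8] w 25.3 q [  8.  20. 116.  -0.  44.  80.]
[-139.7645226     1.80175973]
```

View pics/g2c.png

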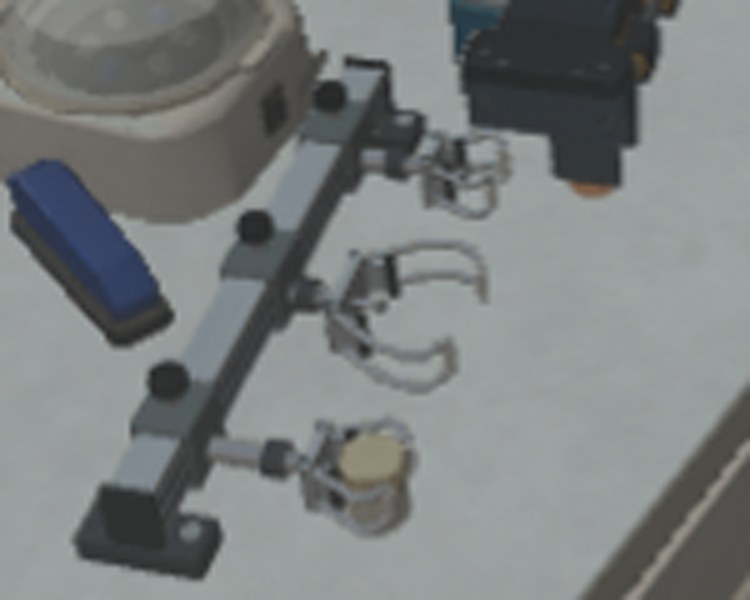

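View pics/g2tc.png

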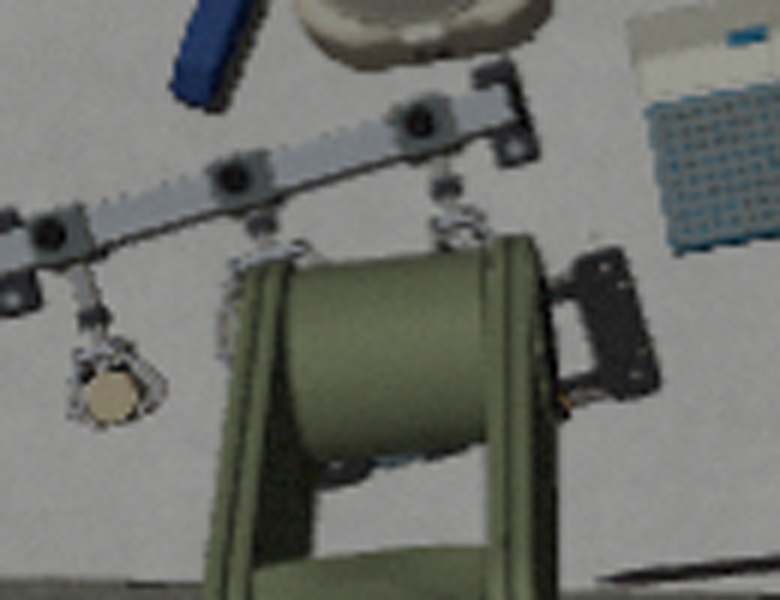

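```bash
python3 - <<'E'
from h import *
b=cv2.imread('pics/top0.png');a=cv2.imread('pics/scene0.png')
cv2.imwrite('pics/d1.png',cv2.resize(b[165:215,220:280],None,fx=12,fy=12,interpolation=cv2.INTER_CUBIC))
cv2.imwrite('pics/d2.png',cv2.resize(a[210:280,230:290],None,fx=8.5,fy=8.5,interpolation=cv2.INTER_CUBIC))
E
```

```text
(no output)
```

View pics/d1.png

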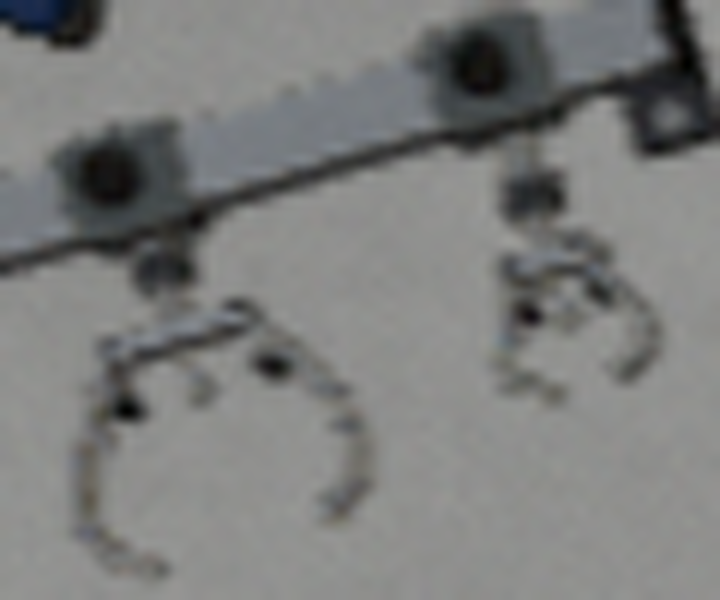

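View pics/d2.png

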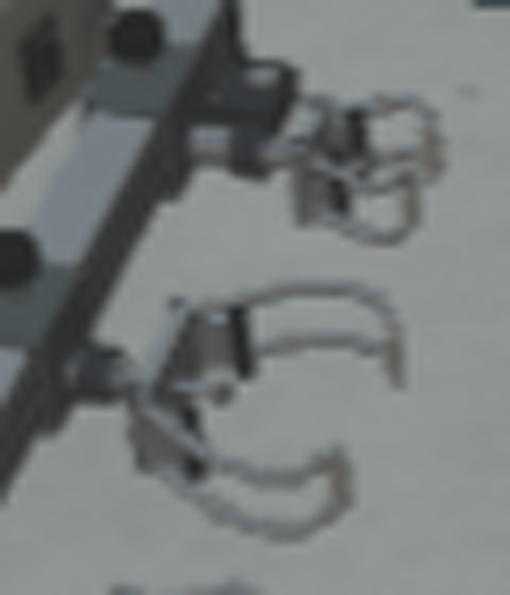

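```bash
python3 - <<'E'
from h import *
for o,l in [(SS,[(555,395),(625,375)]),(SL,[(157,570),(333,513)])]:
    for u,v in l:print(loc(o,atz('top',220+u/12,165+v/12,34)).round(1))
# better fit of saddle axis: knobs by top depth px, z=66
for u,v in [(480,63),(108,175)]:print(atz('top',220+u/12,165+v/12,68).round(1))
print(loc(SL,[443,288]))
E
```

```text
[-90.2   8.3]
[-90.4 -11.9]
[-105.2   22.8]
[-104.   -28.5]
[602.1 115.2  68. ]
[569.4 215.1  68. ]
[-99.04427316 107.40769039]
```

```bash
sed -i 's/^SS=.*/SS=np.array([602.3,115.4]); SL=np.array([569.8,215.3])/' h.py
python3 -m creep '[{"translation":[0.09,-0.25,-1.5],"delta_rot":[0,0,0]},{"translation":[0,0,-1.0],"delta_rot":[0,0,0]},{"translation":[0,0,-0.3],"delta_rot":[0,0,0]},{"translation":[0,0,0],"delta_rot":[0,0,0]}]'
python3 - <<'E'
from h import *
s,_=st();print(loc(SS,s['ee_pos']))
E
```

```text
time_s: 3.17
ee_pos: [468.9, 69.7, 30.0]
ee_rot: [-4.7, 89.9, -166.9]
force: [-0.6, 0.2, -0.6]
gripper_width: 25.6
t 3.17 tcp [468.9  69.7  30. ] F [-0.6  0.2 -0.6] w 25.6 q [  7.  22. 118.  -0.  40.  79.]
[-141.03981375   -2.4077987 ]
```

```bash

python3 -m creep '[{"translation":[0,0,-0.07],"delta_rot":[0,0,0]},{"translation":[0,0,0],"delta_rot":[0,0,0]},{"translation":[0,0,0],"delta_rot":[0,0,0]}]'
python3 - <<'E'
from h import *
s,_=st();print(loc(SS,s['ee_pos']));grab('scene','g3')
a=cv2.imread('pics/g3.png');cv2.imwrite('pics/g3c.png',cv2.resize(a[195:255,240:330],None,fx=8,fy=8,interpolation=cv2.INTER_CUBIC))
E
```

```text
time_s: 3.42
ee_pos: [469.9, 70.8, 30.2]
ee_rot: [162.5, 89.9, 0.4]
force: [0.4, -0.4, -0.8]
gripper_width: 25.8
t 3.42 tcp [469.9  70.8  30.2] F [ 0.4 -0.4 -0.8] w 25.8 q [  7.  22. 118.  -0.  40.  79.]
[-139.70721335   -1.67611748]
```

View pics/g3c.png

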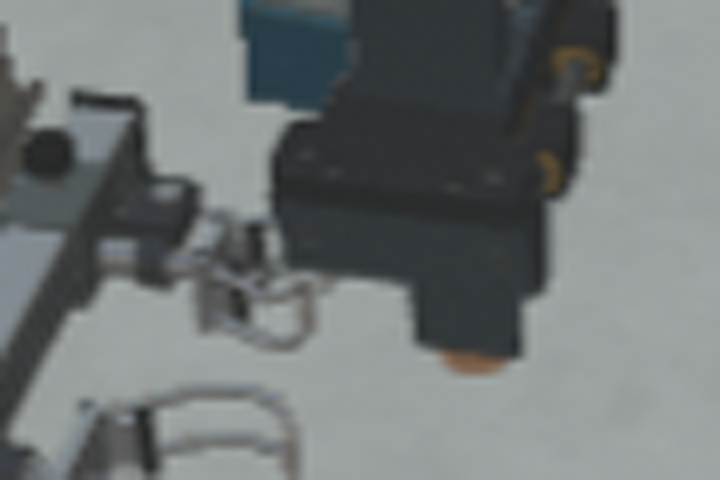

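```bash

python3 -m creep '[{"translation":[0,0,-0.1],"delta_rot":[0,0,0]},{"translation":[0,0,0],"delta_rot":[0,0,0]},{"translation":[0,0,0],"delta_rot":[0,0,0]}]'
```

```text
time_s: 3.72
ee_pos: [469.9, 71.1, 29.2]
ee_rot: [155.8, 89.9, -6.3]
force: [0.0, -0.0, 3.3]
gripper_width: 25.5
```

```bash

python3 -m creep '[{"translation":[0,0,0],"delta_rot":[0,0,0]},{"translation":[0,0,0],"delta_rot":[0,0,0]},{"translation":[0,0,0],"delta_rot":[0,0,0]},{"translation":[0,0,0.5],"delta_rot":[0,0,0]},{"translation":[0,0,2],"delta_rot":[0,0,0]}]' -0.2
python3 -m creep '[{"translation":[0,0,3],"delta_rot":[0,0,0]},{"translation":[0,0,3],"delta_rot":[0,0,0]},{"translation":[-2,-0.64,0],"delta_rot":[0,0,0]},{"translation":[-2.8,-0.9,0],"delta_rot":[0,0,0]},{"translation":[0,0,0],"delta_rot":[0,0,0]}]' -0.82
python3 - <<'E'
from h import *
s,_=st();print(loc(SS,s['ee_pos']));grab('scene','g4');grab('top','g4t')
a=cv2.imread('pics/g4.png');cv2.imwrite('pics/g4c.png',cv2.resize(a[195:255,240:330],None,fx=8,fy=8,interpolation=cv2.INTER_CUBIC))
a=cv2.imread('pics/g4t.png');cv2.imwrite('pics/g4tc.png',cv2.resize(a[160:230,220:310],None,fx=8,fy=8,interpolation=cv2.INTER_CUBIC))
E
```

```text
time_s: 4.13
ee_pos: [467.4, 70.8, 52.0]
ee_rot: [-9.9, 89.6, -171.9]
force: [0.2, -0.0, 0.4]
gripper_width: 36.4
time_s: 4.55
ee_pos: [415.9, 54.6, 113.7]
ee_rot: [-8.3, 89.6, -170.3]
force: [-0.8, 0.3, -0.8]
gripper_width: 8.9
t 4.55 tcp [415.9  54.6 113.7] F [-0.8  0.3 -0.8] w 8.9 q [  6.  11. 118.  -0.  51.  78.]
[-196.06266574   -0.43176627]
```

View pics/g4c.png

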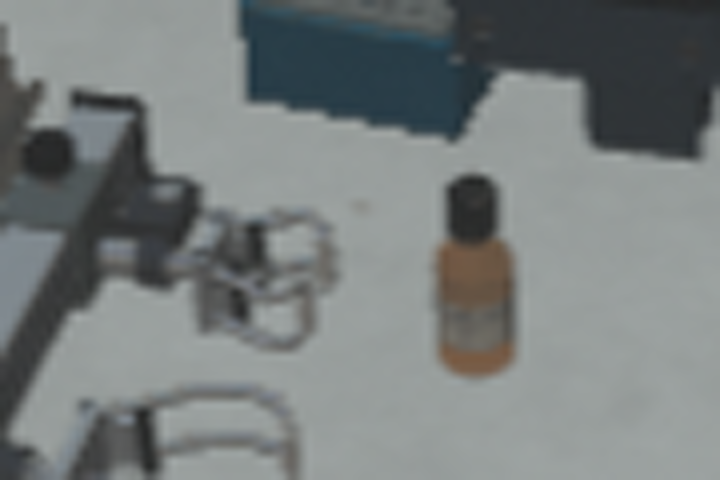

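View pics/g4tc.png

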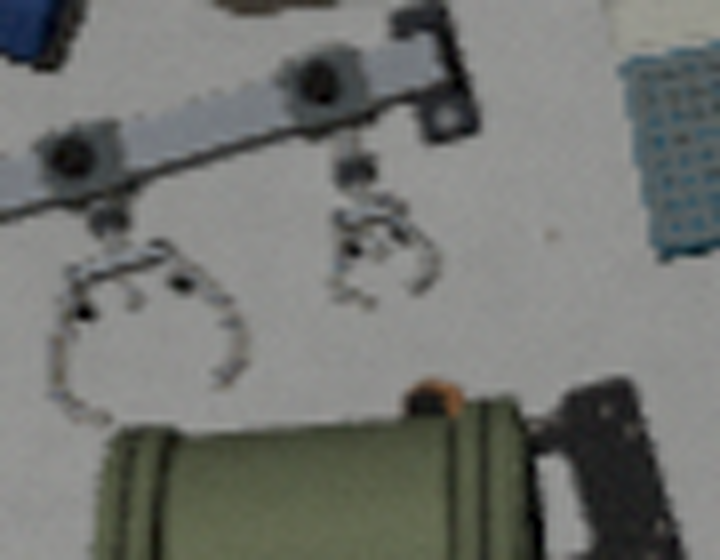

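```bash
python3 - <<'E'
from h import *
p=atz('scene',298.75,218.4,68);print(p,loc(SS,p))
p=atz('top',273.9,160+403/8,68);print(p,loc(SS,p))
for u in (326,337):print(loc(SS,atz('scene',240+u/8,195+ (255 if u>330 else 255)/8,34)))
s,_=st();print(loc(SS,s['ee_pos']))
b=W(SS,-195,-1.7);goal([*b,22],107.93)
E
```

```text
[469.69480076  73.32826943  68.        ] [-139.1169933     0.79470376]
[472.53766195  66.24735787  68.        ] [-138.5920932    -6.81750014]
[-90.57428144   2.59071984]
[-94.04152741   1.87309714]
t 4.65 tcp [420.9  55.5 114.2] F [ 0.6 -0.2 -0.1] w 8.4 q [  6.  12. 118.  -0.  51.  78.]
[-191.00030772   -1.14304422]
t 4.65 tcp [420.9  55.5 114.2] F [ 0.6 -0.2 -0.1] w 8.4 q [  6.  12. 118.  -0.  51.  78.]
shift cm [-0.36 -0.18 -9.22] rot rad [-0.      0.0006  0.0005]
```

```bash
python3 - <<'E'
from h import *
# knobs in g4c crop: top of ball approx (48,133) ; ball center (48,153)
for z,v in((68,133),(60,153)): print(z,loc(SS,atz('scene',240+48/8,195+v/8,z)))
print(proj('scene',[*W(SS,0),60]),proj('scene',[*W(SS,0),68]),proj('scene',[*W(SL,0),60]))
a=cv2.imread('pics/g4.png');cv2.imwrite('pics/g4d.png',cv2.resize(a[205:255,240:310],None,fx=11,fy=11,interpolation=cv2.INTER_CUBIC))
E
```

```text
68 [0.71323216 0.92902106]
60 [1.49202973 1.22701864]
[ 246.70829486  213.91146033 1153.58487785] [ 246.38537356  211.44394914 1148.9381334 ] [ 231.90587709  240.16191188 1070.37951693]
```

View pics/g4d.png

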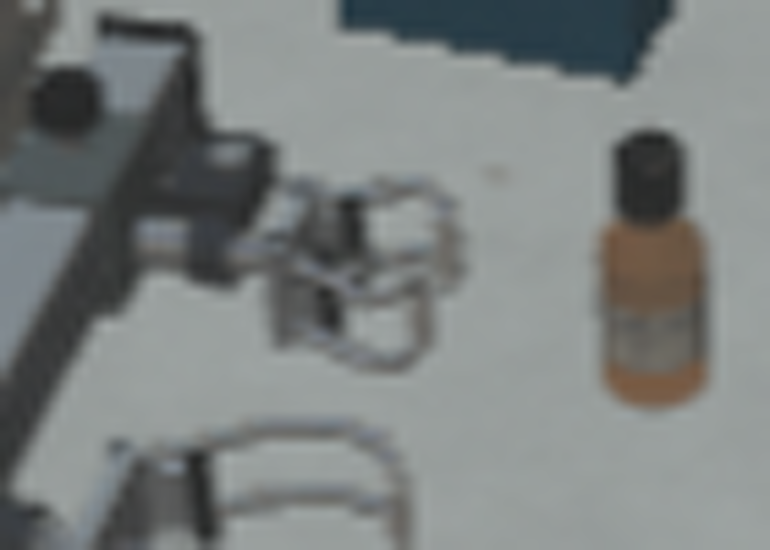

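```bash
python3 - <<'E'
from h import *
P=lambda u,v,z:loc(SS,atz('scene',240+u/11,205+v/11,z)).round(1)
print('rollers top',P(455,215,34),P(425,285,34),'bot',P(455,283,14),P(425,342,14))
print('cap',P(650,142,68),'capbase',P(648,205,52),'foot',P(655,396,0))
E
```

```text
rollers top [-89.5  -6.9] [-89.8  19.2] bot [-88.6  -5.8] [-87.7  16.4]
cap [-139.5   -1.3] capbase [-139.2    1.8] foot [-140.7    8.5]
```

```bash

python3 -m creep '[{"translation":[-0.4,-0.14,-3],"delta_rot":[0,0,0]},{"translation":[0,0,-3],"delta_rot":[0,0,0]},{"translation":[0,0,-2.2],"delta_rot":[0,0,0]},{"translation":[0,0,-0.8],"delta_rot":[0,0,0]},{"translation":[0,0,0],"delta_rot":[0,0,0]}]' -0.82 30
python3 - <<'E'
from h import *
s,R=st();print(loc(SS,s['ee_pos']),R.as_matrix()[:,:2].T.round(3))
goal([*W(SS,-100,-0.9),22],107.93)
E
```

```text
time_s: 5.07
ee_pos: [417.1, 54.3, 22.2]
ee_rot: [-11.5, 89.8, -173.6]
force: [0.3, 0.6, -0.1]
gripper_width: 8.4
t 5.07 tcp [417.1  54.3  22.2] F [ 0.3  0.6 -0.1] w 8.4 q [  6.  20. 125.  -0.  36.  78.]
[-194.97828204   -1.11046138] [[-0.004 -0.    -1.   ]
 [ 0.308 -0.951 -0.001]]
t 5.07 tcp [417.1  54.3  22.2] F [ 0.3  0.6 -0.1] w 8.4 q [  6.  20. 125.  -0.  36.  78.]
shift cm [ 9.03  2.94 -0.02] rot rad [ 0.0004 -0.0038  0.    ]
```

```bash

python3 -m creep '[{"translation":[1.14,0.37,0],"delta_rot":[0,0,0]},{"translation":[0.95,0.31,0],"delta_rot":[0,0,0]},{"translation":[0.38,0.12,0],"delta_rot":[0,0,0]},{"translation":[0.38,0.12,0],"delta_rot":[0,0,0]},{"translation":[0.38,0.12,0],"delta_rot":[0,0,0]}]'
python3 -m creep '[{"translation":[0.38,0.12,0],"delta_rot":[0,0,0]},{"translation":[0.38,0.12,0],"delta_rot":[0,0,0]},{"translation":[0.38,0.12,0],"delta_rot":[0,0,0]},{"translation":[0.38,0.12,0],"delta_rot":[0,0,0]},{"translation":[0.38,0.12,0],"delta_rot":[0,0,0]}]'
python3 - <<'E'
from h import *
s,_=st();print(loc(SS,s['ee_pos']));grab('scene','g5')
a=cv2.imread('pics/g5.png');cv2.imwrite('pics/g5c.png',cv2.resize(a[195:255,240:330],None,fx=8,fy=8,interpolation=cv2.INTER_CUBIC))
E
```

```text
time_s: 5.48
ee_pos: [450.5, 64.8, 24.4]
ee_rot: [161.6, 90.0, -0.4]
force: [-0.6, -0.1, 0.0]
gripper_width: 8.2
time_s: 5.9
ee_pos: [469.2, 70.8, 23.8]
ee_rot: [44.7, 90.0, -117.4]
force: [-0.6, 1.0, -0.3]
gripper_width: 8.2
t 5.9 tcp [469.2  70.8  23.8] F [-0.6  1.  -0.3] w 8.2 q [  7.  23. 118.  -0.  39.  79.]
[-140.39423383   -1.49963301]
```

View pics/g5c.png

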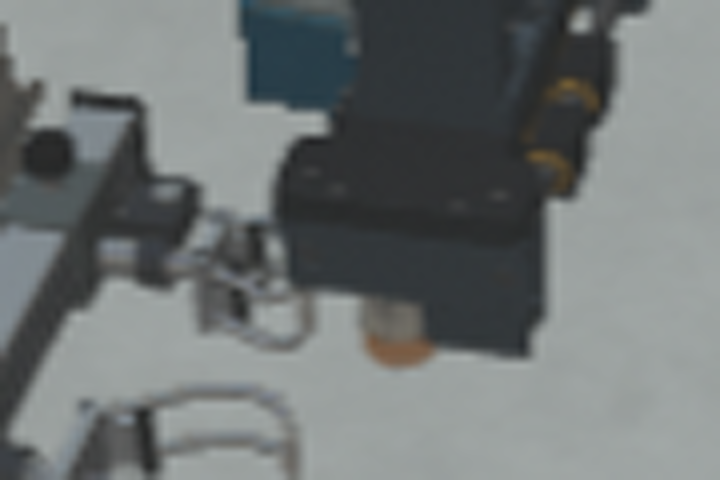

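```bash

python3 -m creep '[{"translation":[0.19,0.06,0],"delta_rot":[0,0,0]},{"translation":[0.17,0.1,0],"delta_rot":[0,0,0]},{"translation":[0.19,0.06,0],"delta_rot":[0,0,0]}]'
python3 -m creep '[{"translation":[0.1,0.03,0],"delta_rot":[0,0,0]},{"translation":[0.1,0.03,0],"delta_rot":[0,0,0]},{"translation":[0.1,0.03,0],"delta_rot":[0,0,0]}]'
python3 - <<'E'
from h import *
s,_=st();print(loc(SS,s['ee_pos']),s['force'][:2]@LX,s['force'][:2]@LY)
E
```

```text
time_s: 6.2
ee_pos: [474.3, 72.9, 23.7]
ee_rot: [2.2, 90.0, -159.9]
force: [0.0, 0.1, 0.8]
gripper_width: 8.1
time_s: 6.45
ee_pos: [477.4, 73.8, 23.7]
ee_rot: [23.1, 90.0, -139.0]
force: [0.3, -1.4, 0.3]
gripper_width: 8.3
t 6.45 tcp [477.4  73.8  23.7] F [ 0.3 -1.4  0.3] w 8.3 q [  7.  24. 117.  -0.  40.  80.]
[-131.66356701   -1.15554673] -0.13361506880801965 -1.4746598153306014
```

```bash

for i in 1; do python3 -m creep '[{"translation":[0.1,0.03,0],"delta_rot":[0,0,0]},{"translation":[0.1,0.03,0],"delta_rot":[0,0,0]}]'; done
python3 -m creep '[{"translation":[0.1,0.03,0],"delta_rot":[0,0,0]},{"translation":[0.1,0.03,0],"delta_rot":[0,0,0]}]'
python3 - <<'E'
from h import *
s,_=st();print(loc(SS,s['ee_pos']),s['force'][:2]@LX,s['force'][:2]@LY)
E
```

```text
time_s: 6.62
ee_pos: [479.4, 74.4, 23.8]
ee_rot: [69.9, 90.0, -92.2]
force: [0.2, -0.3, 0.5]
gripper_width: 8.5
time_s: 6.78
ee_pos: [481.5, 75.0, 23.8]
ee_rot: [97.8, 90.0, -64.3]
force: [-0.0, -0.4, 0.2]
gripper_width: 8.5
t 6.78 tcp [481.5  75.   23.8] F [-0.  -0.4  0.2] w 8.5 q [  8.  24. 116.  -0.  40.  80.]
[-127.39461313   -1.25947846] -0.13808843987188865 -0.38700946310508566
```

```bash

python3 -m creep '[{"translation":[0.1,0.03,0],"delta_rot":[0,0,0]},{"translation":[0.1,0.03,0],"delta_rot":[0,0,0]}]'
python3 -m creep '[{"translation":[0.1,0.03,0],"delta_rot":[0,0,0]},{"translation":[0.1,0.03,0],"delta_rot":[0,0,0]}]'
python3 - <<'E'
from h import *
s,_=st();print(loc(SS,s['ee_pos']),s['force'][:2]@LX,s['force'][:2]@LY)
grab('scene','g6')
a=cv2.imread('pics/g6.png');cv2.imwrite('pics/g6c.png',cv2.resize(a[195:255,240:330],None,fx=8,fy=8,interpolation=cv2.INTER_CUBIC))
E
```

```text
time_s: 6.95
ee_pos: [482.4, 75.5, 23.6]
ee_rot: [-8.8, 89.9, -170.9]
force: [-3.5, -0.0, 1.0]
gripper_width: 8.2
time_s: 7.12
ee_pos: [483.4, 76.0, 23.5]
ee_rot: [-9.9, 89.7, -172.0]
force: [-5.8, -0.9, 5.0]
gripper_width: 7.9
t 7.12 tcp [483.4  76.   23.5] F [-5.8 -0.9  5. ] w 7.9 q [  8.  24. 116.  -0.  40.  80.]
[-125.2527901    -0.91569141] -5.787442607391669 0.923489284905831
```

View pics/g6c.png

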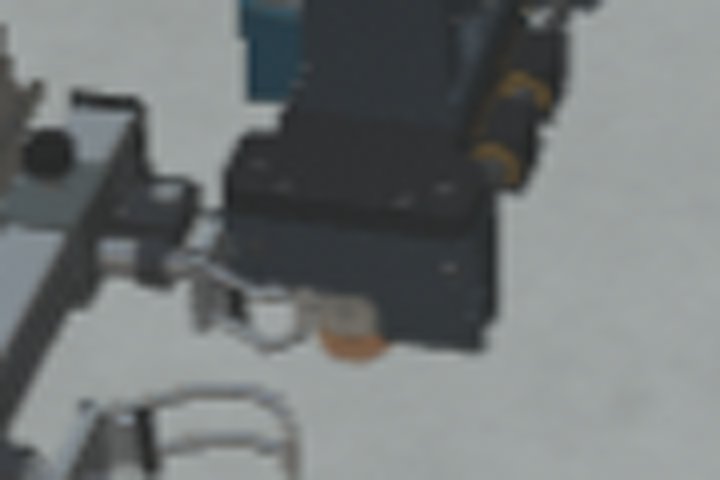

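```bash

python3 -m creep '[{"translation":[0.1,0.03,0],"delta_rot":[0,0,0]},{"translation":[0.1,0.03,0],"delta_rot":[0,0,0]}]'
python3 -m creep '[{"translation":[0.1,0.03,0],"delta_rot":[0,0,0]},{"translation":[0.1,0.03,0],"delta_rot":[0,0,0]}]'
python3 - <<'E'
from h import *
s,_=st();print(loc(SS,s['ee_pos']),s['force'][:2]@LX,s['force'][:2]@LY)
E
```

```text
time_s: 7.33
ee_pos: [484.0, 76.4, 23.4]
ee_rot: [-10.3, 89.6, -172.4]
force: [-9.7, -0.5, 5.6]
gripper_width: 8.2
time_s: 7.5
ee_pos: [485.1, 76.9, 23.3]
ee_rot: [-10.8, 89.5, -172.8]
force: [-8.7, 0.4, 5.9]
gripper_width: 8.2
t 7.5 tcp [485.1  76.9  23.3] F [-8.7  0.4  5.9] w 8.2 q [  8.  24. 115.   0.  41.  80.]
[-123.35903969   -0.51783913] -8.170013118582622 3.04305398357691
```

```bash

python3 -m creep '[{"translation":[0.1,0.03,0],"delta_rot":[0,0,0]},{"translation":[0.1,0.02,0],"delta_rot":[0,0,0]}]'
python3 -m creep '[{"translation":[0.1,0.03,0],"delta_rot":[0,0,0]},{"translation":[0.1,0.02,0],"delta_rot":[0,0,0]}]'
python3 - <<'E'
from h import *
s,_=st();print(loc(SS,s['ee_pos']),s['force'][:2]@LX,s['force'][:2]@LY)
grab('scene','g7')
a=cv2.imread('pics/g7.png');cv2.imwrite('pics/g7c.png',cv2.resize(a[195:255,240:330],None,fx=8,fy=8,interpolation=cv2.INTER_CUBIC))
E
```

```text
time_s: 7.67
ee_pos: [485.9, 77.4, 23.2]
ee_rot: [-12.0, 89.3, -174.1]
force: [-12.2, 0.4, 9.5]
gripper_width: 8.1
time_s: 7.83
ee_pos: [487.1, 78.0, 23.1]
ee_rot: [-13.3, 89.2, -175.3]
force: [-14.2, 0.9, 10.4]
gripper_width: 8.4
t 7.83 tcp [487.1  78.   23.1] F [-14.2   0.9  10.4] w 8.4 q [  8.  25. 115.   0.  41.  80.]
[-1.21135844e+02 -6.09773813e-02] -13.212210073396482 5.193962730295475
```

View pics/g7c.png

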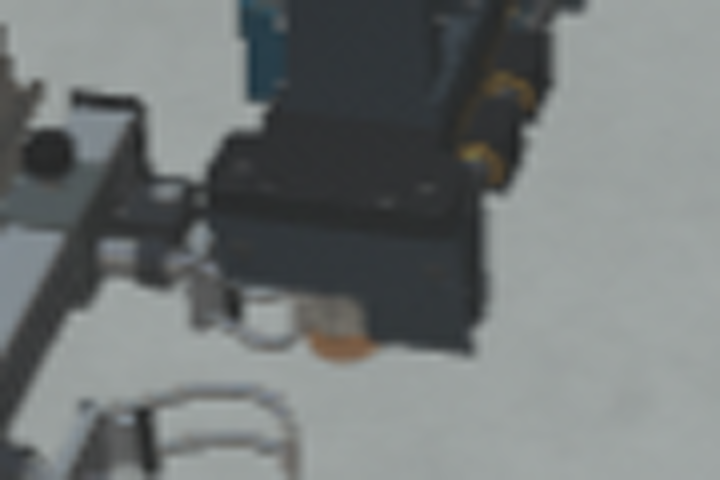

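```bash

python3 -m creep '[{"translation":[0.09,0.06,0.04],"delta_rot":[0,0,0]},{"translation":[0.09,0.06,0.04],"delta_rot":[0,0,0]}]'
python3 - <<'E'
from h import *
s,_=st();print(loc(SS,s['ee_pos']),s['force'][:2]@LX,s['force'][:2]@LY)
E
```

```text
time_s: 8.05
ee_pos: [488.8, 79.3, 23.4]
ee_rot: [-13.3, 89.2, -175.4]
force: [-12.0, 0.1, 1.5]
gripper_width: 8.2
t 8.05 tcp [488.8  79.3  23.4] F [-12.    0.1   1.5] w 8.2 q [  8.  25. 115.   0.  41.  80.]
[-119.14506683    0.59362114] -11.407587157854929 3.7930804270413367
```

```bash

python3 -m creep '[{"translation":[0.09,0.06,0.02],"delta_rot":[0,0,0]},{"translation":[0.09,0.04,0.02],"delta_rot":[0,0,0]}]'
python3 - <<'E'
from h import *
s,_=st();print(loc(SS,s['ee_pos']),s['force'][:2]@LX,s['force'][:2]@LY)
E
python3 -m creep '[{"translation":[0.1,0.04,0.01],"delta_rot":[0,0,0]},{"translation":[0.1,0.04,0.01],"delta_rot":[0,0,0]}]'
python3 - <<'E'
from h import *
s,_=st();print(loc(SS,s['ee_pos']),s['force'][:2]@LX,s['force'][:2]@LY)
E
```

```text
time_s: 8.22
ee_pos: [489.5, 79.9, 23.4]
ee_rot: [-10.9, 89.1, -172.9]
force: [-13.7, -1.5, 3.8]
gripper_width: 8.2
t 8.22 tcp [489.5  79.9  23.4] F [-13.7  -1.5   3.8] w 8.2 q [  8.  25. 114.   0.  42.  80.]
[-118.23482694    0.92340565] -13.556287253905241 2.763598795756219
time_s: 8.38
ee_pos: [490.3, 80.3, 23.4]
ee_rot: [-10.0, 88.9, -172.0]
force: [-16.1, -1.6, 6.5]
gripper_width: 8.4
t 8.38 tcp [490.3  80.3  23.4] F [-16.1  -1.6   6.5] w 8.4 q [  8.  25. 114.   0.  42.  80.]
[-117.39484017    1.09351653] -15.83163327080888 3.460457099327319
```

```bash

python3 -m creep '[{"translation":[0.1,0.04,0.03],"delta_rot":[0,0,0]},{"translation":[0.1,0.04,0.03],"delta_rot":[0,0,0]}]'
python3 - <<'E'
from h import *
s,_=st();print(loc(SS,s['ee_pos']),s['force'][:2]@LX,s['force'][:2]@LY)
E
```

```text
time_s: 8.55
ee_pos: [491.7, 80.9, 23.7]
ee_rot: [-9.6, 88.8, -171.7]
force: [-14.9, -1.7, 2.0]
gripper_width: 8.1
t 8.55 tcp [491.7  80.9  23.7] F [-14.9  -1.7   2. ] w 8.1 q [  8.  25. 114.  -0.  42.  80.]
[-115.88628145    1.27066183] -14.663180794462036 3.0006864283566754
```

```bash

python3 - <<'E'
from h import *
grab('scene','g8')
a=cv2.imread('pics/g8.png');cv2.imwrite('pics/g8c.png',cv2.resize(a[195:255,240:330],None,fx=8,fy=8,interpolation=cv2.INTER_CUBIC))
E
```

```text
(no output)
```

View pics/g8c.png

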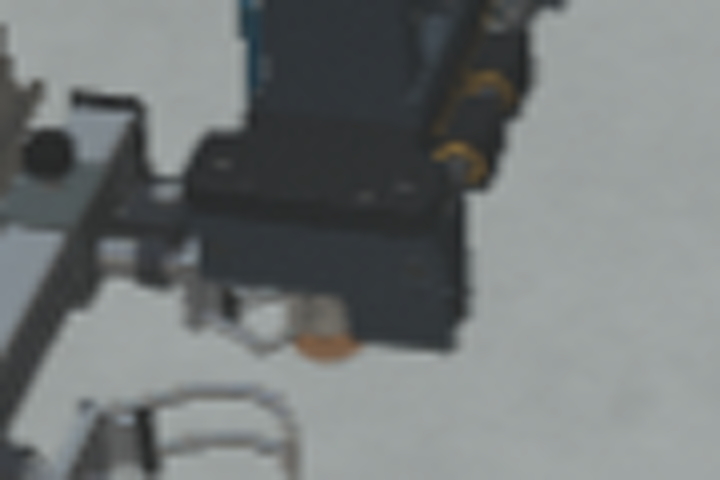

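```bash

python3 -m creep '[{"translation":[0.1,0.04,0.02],"delta_rot":[0,0,0]},{"translation":[0.1,0.04,0.02],"delta_rot":[0,0,0]}]'
python3 - <<'E'
from h import *
s,_=st();print(loc(SS,s['ee_pos']),s['force'][:2]@LX,s['force'][:2]@LY)
E
```

```text
time_s: 8.77
ee_pos: [496.3, 82.4, 24.1]
ee_rot: [-11.6, 89.2, -173.7]
force: [-8.8, 1.5, -2.5]
gripper_width: 7.7
t 8.77 tcp [496.3  82.4  24.1] F [-8.8  1.5 -2.5] w 7.7 q [  8.  25. 114.   0.  42.  80.]
[-111.07290702    1.20529478] -7.925769175834479 4.133199616492888
```

```bash

python3 -m creep '[{"translation":[0,0,0],"delta_rot":[0,0,0]},{"translation":[0,0,0],"delta_rot":[0,0,0]}]'
python3 - <<'E'
from h import *
s,_=st();print(loc(SS,s['ee_pos']),s['force'][:2]@LX,s['force'][:2]@LY)
grab('scene','g9')
a=cv2.imread('pics/g9.png');cv2.imwrite('pics/g9c.png',cv2.resize(a[195:255,240:330],None,fx=8,fy=8,interpolation=cv2.INTER_CUBIC))
E
```

```text
time_s: 8.93
ee_pos: [502.3, 83.1, 25.6]
ee_rot: [-13.2, 89.9, -175.3]
force: [-1.9, -0.4, -1.0]
gripper_width: 8.3
t 8.93 tcp [502.3  83.1  25.6] F [-1.9 -0.4 -1. ] w 8.3 q [  8.  25. 113.   0.  42.  80.]
[-1.05111111e+02  3.77657417e-02] -1.964608284265745 0.2335733691295161
```

View pics/g9c.png

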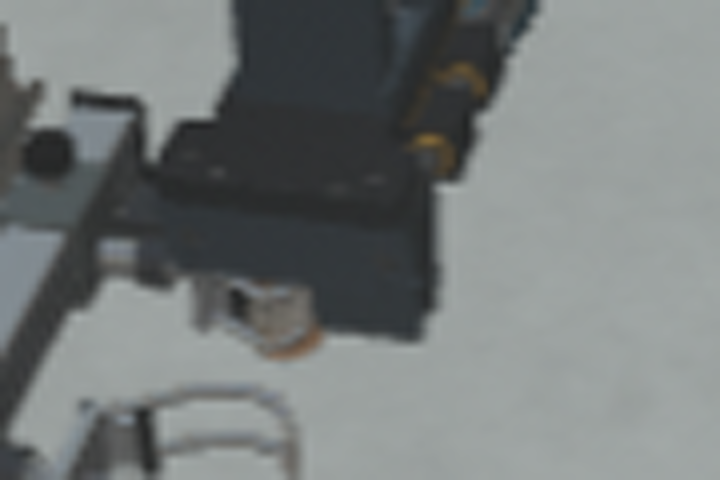

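```bash

python3 -m creep '[{"translation":[-0.6,-0.19,0],"delta_rot":[0,0,0]},{"translation":[-1.5,-0.48,0],"delta_rot":[0,0,0]},{"translation":[-2.4,-0.77,0],"delta_rot":[0,0,0]},{"translation":[-1,-0.5,3.5],"delta_rot":[0,0,0]},{"translation":[0,-1,3.8],"delta_rot":[0,0,0]}]' 1
python3 -m creep '[{"translation":[0,-3.5,2],"delta_rot":[0,0,0]},{"translation":[0,-3.9,1],"delta_rot":[0,0,0]},{"translation":[0,-4,0],"delta_rot":[0,0,0]},{"translation":[0,-4,0],"delta_rot":[0,0,0]},{"translation":[0,-4,0],"delta_rot":[0,0,0]}]'
python3 -m creep '[{"translation":[0,-4,0],"delta_rot":[0,0,0]},{"translation":[0,-4,0],"delta_rot":[0,0,0]},{"translation":[0,-4,0],"delta_rot":[0,0,0]},{"translation":[0,-3,0],"delta_rot":[0,0,0]}]'
python3 - <<'E'
from h import *
st();grab('scene','h1');grab('top','h1t')
a=cv2.imread('pics/h1.png');cv2.imwrite('pics/h1c.png',cv2.resize(a[195:285,220:310],None,fx=6.5,fy=6.5,interpolation=cv2.INTER_CUBIC))
cv2.imwrite('pics/h1d.png',cv2.resize(a[100:200,300:430],None,fx=6,fy=6,interpolation=cv2.INTER_CUBIC))
a=cv2.imread('pics/h1t.png');cv2.imwrite('pics/h1tc.png',cv2.resize(a[150:250,190:320],None,fx=6,fy=6,interpolation=cv2.INTER_CUBIC))
goal([471,-322,120],107.93)
E
```

```text
time_s: 9.4
ee_pos: [443.8, 53.3, 98.1]
ee_rot: [-12.3, 89.6, -174.3]
force: [1.1, -0.2, -0.3]
gripper_width: 38.7
time_s: 9.82
ee_pos: [448.8, -142.8, 130.5]
ee_rot: [140.7, 89.7, -21.3]
force: [0.6, -0.1, -0.2]
gripper_width: 71.8
time_s: 10.15
ee_pos: [448.5, -294.5, 130.0]
ee_rot: [118.5, 89.7, -43.7]
force: [0.6, 0.4, -0.4]
gripper_width: 91.0
t 10.15 tcp [ 448.5 -294.5  130. ] F [ 0.6  0.4 -0.4] w 91.0 q [-34.  20. 103.  -0.  57.  38.]
t 10.25 tcp [ 449.  -295.7  129.9] F [0.1 0.8 0.5] w 91.3 q [-35.  20. 103.  -0.  57.  38.]
shift cm [ 2.2  -2.63 -0.99] rot rad [0.0044 0.0042 0.005 ]
```

View pics/h1c.png

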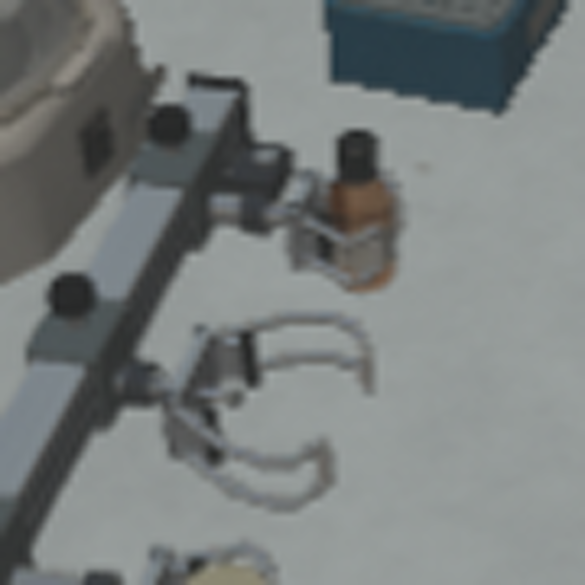

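View pics/h1tc.png

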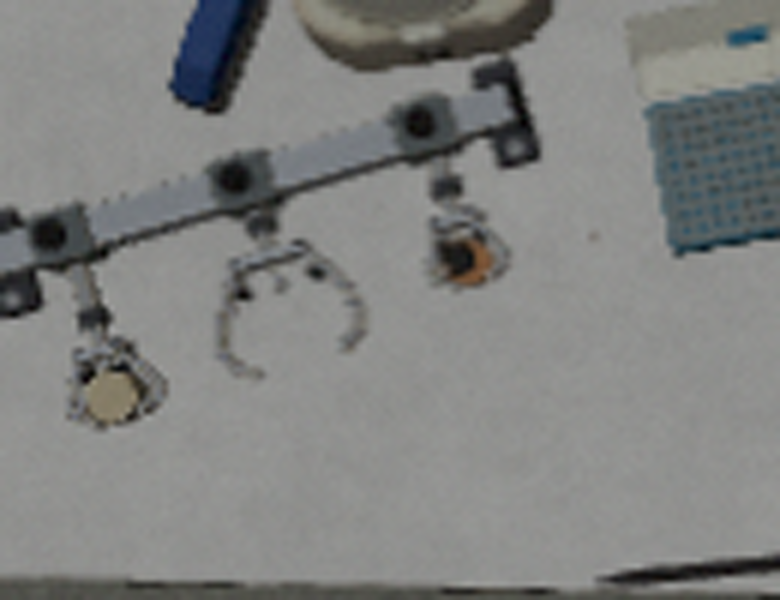

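View pics/h1d.png

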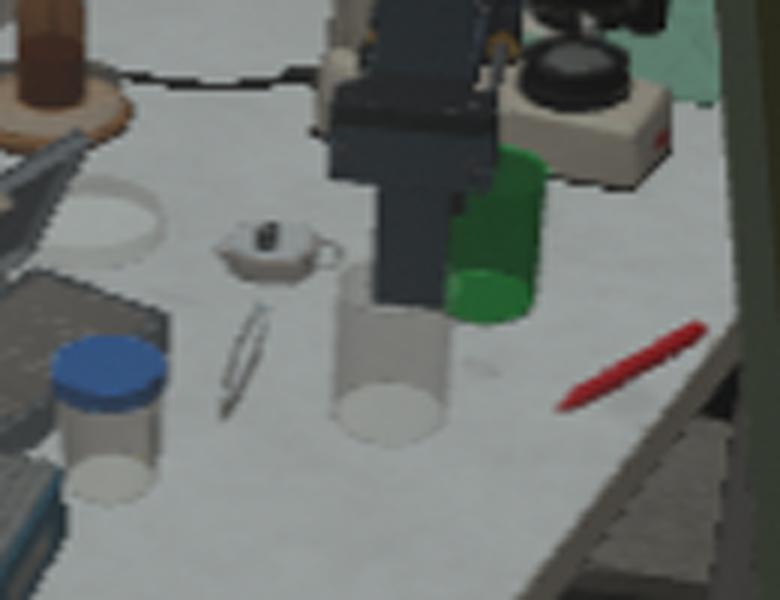

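```bash

python3 -m creep '[{"translation":[2.2,-2.63,-0.5],"delta_rot":[0.0044,0.0042,0.005]},{"translation":[0,0,-0.5],"delta_rot":[0,0,0]},{"translation":[0,0,0],"delta_rot":[0,0,0]}]' 1 10
python3 - <<'E'
from h import *
goal([471,-322,50],107.93)
grab('scene','h2')
a=cv2.imread('pics/h2.png')
cv2.imwrite('pics/h2d.png',cv2.resize(a[100:200,320:420],None,fx=6,fy=6,interpolation=cv2.INTER_CUBIC))
E
```

```text
time_s: 10.5
ee_pos: [470.5, -317.1, 118.4]
ee_rot: [-65.5, 89.7, 132.7]
force: [-0.1, 0.3, -0.0]
gripper_width: 91.3
t 10.5 tcp [ 470.5 -317.1  118.4] F [-0.1  0.3 -0. ] w 91.3 q [-35.  23. 100.   0.  58.  37.]
shift cm [ 0.05 -0.49 -6.84] rot rad [-0.0043 -0.0039 -0.0043]
```

View pics/h2d.png

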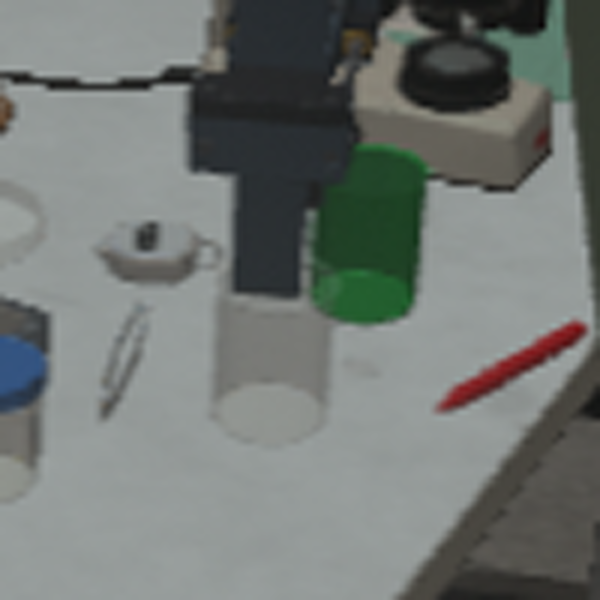

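```bash

python3 -m creep '[{"translation":[0,0,0],"delta_rot":[-0.004,-0.004,-0.004]},{"translation":[0,0,0],"delta_rot":[0,0,0]}]'
python3 - <<'E'
from h import *
goal([471,-322,50],107.93)
E
```

```text
time_s: 10.72
ee_pos: [469.7, -315.7, 119.6]
ee_rot: [177.9, 90.0, 15.9]
force: [0.0, -0.3, 0.3]
gripper_width: 91.5
t 10.72 tcp [ 469.7 -315.7  119.6] F [ 0.  -0.3  0.3] w 91.5 q [-35.  23. 100.   0.  57.  37.]
shift cm [ 0.13 -0.63 -6.96] rot rad [-0.      0.0002 -0.0015]
```

```bash

python3 -m creep '[{"translation":[0.1,-0.6,-0.5],"delta_rot":[0,0,0]},{"translation":[0,0,-2.5],"delta_rot":[0,0,0]},{"translation":[0,0,-2.5],"delta_rot":[0,0,0]},{"translation":[0,0,-1.4],"delta_rot":[0,0,0]},{"translation":[0,0,0],"delta_rot":[0,0,0]}]'
python3 - <<'E'
from h import *
goal([471,-322,50],107.93)
grab('scene','h3')
a=cv2.imread('pics/h3.png')
cv2.imwrite('pics/h3d.png',cv2.resize(a[100:200,320:420],None,fx=6,fy=6,interpolation=cv2.INTER_CUBIC))
E
```

```text
time_s: 11.13
ee_pos: [469.0, -321.3, 47.2]
ee_rot: [-53.7, 89.6, 144.3]
force: [-1.1, 0.7, 1.1]
gripper_width: 91.2
t 11.13 tcp [ 469.  -321.3   47.2] F [-1.1  0.7  1.1] w 91.2 q [-36.  28. 104.   0.  49.  36.]
shift cm [ 0.2  -0.07  0.28] rot rad [-0.0039 -0.0054 -0.0013]
```

View pics/h3d.png

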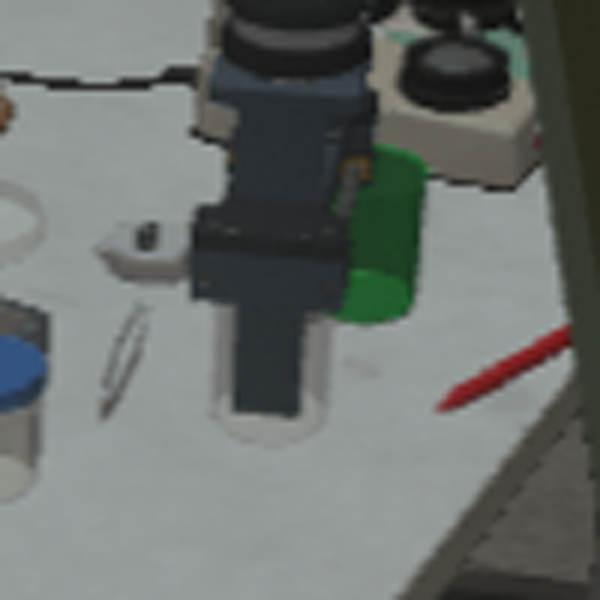

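```bash

python3 -m creep '[{"translation":[0,0,0],"delta_rot":[0,0,0]},{"translation":[0,0,0],"delta_rot":[0,0,0]},{"translation":[0,0,0],"delta_rot":[0,0,0]},{"translation":[0,0,0],"delta_rot":[0,0,0]},{"translation":[0,0,0],"delta_rot":[0,0,0]}]' 0.2 10
python3 -m creep '[{"translation":[0,0,0],"delta_rot":[0,0,0]},{"translation":[0,0,0],"delta_rot":[0,0,0]}]'
python3 - <<'E'
from h import *
goal([*W(SL,-165,0),80],107.93)
E
```

```text
time_s: 11.6
ee_pos: [471.4, -323.0, 51.1]
ee_rot: [137.4, 89.9, -24.6]
force: [-0.2, 0.3, 3.4]
gripper_width: 65.0
time_s: 11.77
ee_pos: [471.4, -322.9, 51.0]
ee_rot: [141.2, 89.9, -20.8]
force: [-0.8, 0.2, 5.3]
gripper_width: 64.8
t 11.77 tcp [ 471.4 -322.9   51. ] F [-0.8  0.2  5.3] w 64.8 q [-36.  27. 104.   0.  49.  36.]
shift cm [-5.86 48.74  2.9 ] rot rad [ 0.0004  0.0011 -0.0008]
```

```bash

python3 -m creep '[{"translation":[0,0,1.5],"delta_rot":[0,0,0]},{"translation":[0,0.5,1.5],"delta_rot":[0,0,0]},{"translation":[-0.2,2,0],"delta_rot":[0,0,0]},{"translation":[-0.3,3,0],"delta_rot":[0,0,0]},{"translation":[-0.3,3.3,0],"delta_rot":[0,0,0]}]'
python3 -m creep '[{"translation":[-0.35,3.5,0],"delta_rot":[0,0,0]},{"translation":[-0.35,3.5,0],"delta_rot":[0,0,0]},{"translation":[-0.35,3.5,0],"delta_rot":[0,0,0]},{"translation":[-0.35,3.5,0],"delta_rot":[0,0,0]},{"translation":[-0.35,3.5,0],"delta_rot":[0,0,0]}]'
python3 -m creep '[{"translation":[-0.35,3.5,0],"delta_rot":[0,0,0]},{"translation":[-0.35,3.5,0],"delta_rot":[0,0,0]},{"translation":[-0.35,3.5,0],"delta_rot":[0,0,0]},{"translation":[-0.35,3.5,0],"delta_rot":[0,0,0]},{"translation":[-0.3,2.5,0],"delta_rot":[0,0,0]}]'
python3 - <<'E'
from h import *
goal([*W(SL,-155,0),51],107.93)
E
```

```text
time_s: 12.18
ee_pos: [462.9, -234.7, 80.1]
ee_rot: [137.9, 90.0, -24.2]
force: [-0.1, -0.4, -1.1]
gripper_width: 65.5
time_s: 12.6
ee_pos: [444.9, -58.3, 80.0]
ee_rot: [-58.9, 90.0, 139.1]
force: [0.7, 1.0, -1.3]
gripper_width: 64.9
time_s: 13.02
ee_pos: [427.9, 107.6, 80.1]
ee_rot: [-92.4, 90.0, 105.7]
force: [-0.1, -0.4, -1.4]
gripper_width: 65.0
t 13.02 tcp [427.9 107.6  80.1] F [-0.1 -0.4 -1.4] w 65.0 q [ 13.  16. 119.   0.  46.  85.]
shift cm [-0.56  6.   -2.91] rot rad [-0.0006 -0.0002 -0.0021]
```

```bash

python3 -m creep '[{"translation":[-0.3,2.5,0],"delta_rot":[0,0,0]},{"translation":[-0.2,2,0],"delta_rot":[0,0,0]},{"translation":[-0.1,1.3,-0.8],"delta_rot":[0,0,0]},{"translation":[0,0,-1.2],"delta_rot":[0,0,0]},{"translation":[0,0,-0.7],"delta_rot":[0,0,0]}]'
python3 -m creep '[{"translation":[0,0,0],"delta_rot":[0,0,0]},{"translation":[0,0,0],"delta_rot":[0,0,0]},{"translation":[0,0,0],"delta_rot":[0,0,0]}]'
python3 - <<'E'
from h import *
goal([*W(SL,-155,0),51],107.93)
E
```

```text
time_s: 13.43
ee_pos: [421.9, 163.9, 52.3]
ee_rot: [-9.9, 89.9, -171.8]
force: [-0.1, -0.0, -0.0]
gripper_width: 65.1
time_s: 13.68
ee_pos: [422.8, 162.9, 53.4]
ee_rot: [-124.0, 90.0, 74.0]
force: [-0.9, 0.1, 0.6]
gripper_width: 65.0
t 13.68 tcp [422.8 162.9  53.4] F [-0.9  0.1  0.6] w 65.0 q [ 20.  19. 119.   0.  42.  92.]
shift cm [-0.04  0.47 -0.24] rot rad [-0.0004  0.0001  0.    ]
```

```bash

python3 -m creep '[{"translation":[-0.05,0.47,-0.1],"delta_rot":[0,0,0]},{"translation":[0,0,-0.1],"delta_rot":[0,0,0]},{"translation":[0,0,-0.05],"delta_rot":[0,0,0]},{"translation":[0,0,0],"delta_rot":[0,0,0]}]'
python3 - <<'E'
from h import *
s,_=st();print(loc(SL,s['ee_pos']))
E
```

```text
time_s: 14.02
ee_pos: [422.4, 168.1, 51.1]
ee_rot: [-154.3, 89.9, 43.7]
force: [-0.8, 0.5, 2.2]
gripper_width: 65.3
t 14.02 tcp [422.4 168.1  51.1] F [-0.8  0.5  2.2] w 65.3 q [ 20.  19. 119.   0.  42.  92.]
[-154.75211603    0.51491971]
```

```bash

python3 -m creep '[{"translation":[0,0,0],"delta_rot":[0,0,0]},{"translation":[0,0,0],"delta_rot":[0,0,0]},{"translation":[0,0,0],"delta_rot":[0,0,0]},{"translation":[0,0,0.8],"delta_rot":[0,0,0]},{"translation":[0,0,2],"delta_rot":[0,0,0]}]' 0.9
python3 -m creep '[{"translation":[0,0,2.5],"delta_rot":[0,0,0]},{"translation":[0,0,2],"delta_rot":[0,0,0]},{"translation":[-2,-0.64,0],"delta_rot":[0,0,0]},{"translation":[-2.6,-0.84,0],"delta_rot":[0,0,0]},{"translation":[-2,-0.65,0],"delta_rot":[0,0,0]}]' -0.648
python3 -m creep '[{"translation":[0,0,0],"delta_rot":[0.0336,-0.1037,0]},{"translation":[0,0,0],"delta_rot":[0.0336,-0.1037,0]},{"translation":[0,0,0],"delta_rot":[0.0336,-0.1037,0]},{"translation":[0,0,0],"delta_rot":[0.0336,-0.1037,0]},{"translation":[0,0,0],"delta_rot":[0,0,0]}]' -0.648
python3 - <<'E'
from h import *
s,_=st();print(loc(SL,s['ee_pos']))
goal([*W(SL,-225,0),31],107.93,25)
grab('scene','i1');grab('top','i1t')
a=cv2.imread('pics/i1.png');cv2.imwrite('pics/i1c.png',cv2.resize(a[195:315,200:320],None,fx=5,fy=5,interpolation=cv2.INTER_CUBIC))
a=cv2.imread('pics/i1t.png');cv2.imwrite('pics/i1tc.png',cv2.resize(a[150:250,190:320],None,fx=6,fy=6,interpolation=cv2.INTER_CUBIC))
E
```

```text
time_s: 14.43
ee_pos: [420.2, 167.2, 77.4]
ee_rot: [-0.5, 89.7, -162.6]
force: [0.2, 0.2, -0.1]
gripper_width: 86.8
time_s: 14.85
ee_pos: [354.6, 146.1, 124.3]
ee_rot: [-46.2, 90.0, 151.8]
force: [-0.3, 0.1, 0.1]
gripper_width: 55.8
time_s: 15.27
ee_pos: [349.9, 144.3, 121.2]
ee_rot: [179.9, 65.3, 17.9]
force: [-1.6, 0.0, -0.7]
gripper_width: 23.0
t 15.27 tcp [349.9 144.3 121.2] F [-1.6  0.  -0.7] w 23.0 q [ 22.  -3. 139.  -5.  19.  99.]
[-2.31092169e+02  1.44763760e-01]
t 15.27 tcp [349.9 144.3 121.2] F [-1.6  0.  -0.7] w 23.0 q [ 22.  -3. 139.  -5.  19.  99.]
shift cm [ 0.58  0.17 -9.02] rot rad [ 0.0025 -0.0055 -0.0015]
```

View pics/i1c.png

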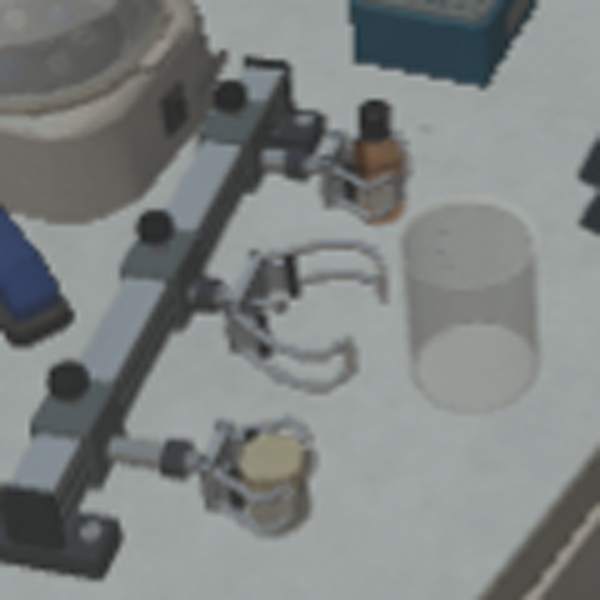

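View pics/i1tc.png

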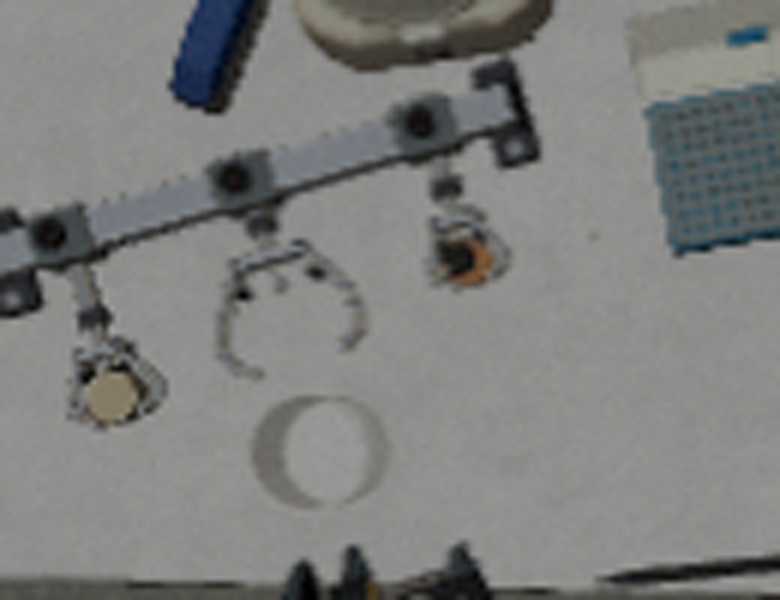

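```bash
python3 - <<'E'
from h import *
P=lambda u,v,z:loc(SL,atz('top',190+u/6,150+v/6,z)).round(1)
print('foot',P(336,452,0),'rim',P(307,452,83),'rollers',P(255,373,34),P(350,347,34),'knobL',P(234,179,66),'knobS',P(420,122,66),'bottle cap',P(459,260,68))
E
python3 -m creep '[{"translation":[0.3,0.1,-3],"delta_rot":[0,0,0]},{"translation":[0.2,0.07,-3],"delta_rot":[0,0,0]},{"translation":[0,0,0],"delta_rot":[0,0,0]}]' -0.648 30
python3 - <<'E'
from h import *
s,_=st();print(loc(SL,s['ee_pos']))
goal([*W(SL,-225,0),31],107.93,25)
E
```

```text
foot [-156.4    0.3] rim [-155.     0.2] rollers [-102.8   25.1] [-104.1  -29.5] knobL [-0.9  0.6] knobS [-1.000e-01 -1.049e+02] bottle cap [ -78.5 -104.4]
time_s: 15.62
ee_pos: [360.9, 147.8, 59.9]
ee_rot: [179.7, 65.6, 17.8]
force: [-0.9, -1.4, -0.5]
gripper_width: 16.3
t 15.62 tcp [360.9 147.8  59.9] F [-0.9 -1.4 -0.5] w 16.3 q [ 22.   7. 143. -18.   6. 112.]
[-2.19518853e+02  1.19933325e-01]
t 15.62 tcp [360.9 147.8  59.9] F [-0.9 -1.4 -0.5] w 16.3 q [ 22.   7. 143. -18.   6. 112.]
shift cm [-0.52 -0.18 -2.89] rot rad [ 0.0053 -0.0097 -0.0015]
```

```bash

python3 -m creep '[{"translation":[-0.3,-0.1,0],"delta_rot":[-0.0277,0.0856,0]},{"translation":[0,0,0],"delta_rot":[-0.0277,0.0856,0]},{"translation":[0,0,0],"delta_rot":[0,0,0]}]' -0.648 30
python3 - <<'E'
from h import *
s,_=st();print(loc(SL,s['ee_pos']))
goal([*W(SL,-223,0),34],107.93,14)
E
```

```text
time_s: 15.87
ee_pos: [365.5, 149.0, 66.6]
ee_rot: [179.6, 74.0, 17.4]
force: [1.2, 0.6, 0.6]
gripper_width: 15.9
t 15.87 tcp [365.5 149.   66.6] F [1.2 0.6 0.6] w 15.9 q [ 21.   8. 136.  -3.  20.  96.]
[-2.14765040e+02 -2.09704494e-01]
t 15.87 tcp [365.5 149.   66.6] F [1.2 0.6 0.6] w 15.9 q [ 21.   8. 136.  -3.  20.  96.]
shift cm [-0.79 -0.23 -3.26] rot rad [-0.009   0.0346  0.0013]
```

```bash

python3 -m creep '[{"translation":[-0.7,-0.22,0],"delta_rot":[-0.009,0.0346,0]},{"translation":[0,0,0],"delta_rot":[0,0,0]},{"translation":[0,0,0],"delta_rot":[0,0,0]}]'
python3 - <<'E'
from h import *
s,_=st();print(loc(SL,s['ee_pos']))
goal([*W(SL,-221,0),34],107.93,14)
E
```

```text
time_s: 16.12
ee_pos: [353.3, 144.3, 64.3]
ee_rot: [179.5, 76.2, 17.4]
force: [0.1, 0.5, -0.1]
gripper_width: 16.2
t 16.12 tcp [353.3 144.3  64.3] F [ 0.1  0.5 -0.1] w 16.2 q [ 21.   8. 136.  -2.  23.  95.]
[-227.85836986   -0.86009115]
t 16.12 tcp [353.3 144.3  64.3] F [ 0.1  0.5 -0.1] w 16.2 q [ 21.   8. 136.  -2.  23.  95.]
shift cm [ 0.63  0.29 -3.03] rot rad [ 0.0028 -0.0021  0.0008]
```

```bash

python3 -m creep '[{"translation":[0,0.09,-1.5],"delta_rot":[0,0,0]},{"translation":[0,0,-1.4],"delta_rot":[0,0,0]},{"translation":[0,0,0],"delta_rot":[0,0,0]},{"translation":[0,0,0],"delta_rot":[0,0,0]}]'
python3 - <<'E'
from h import *
s,_=st();print(loc(SL,s['ee_pos']))
goal([*W(SL,-215,0),34],107.93,14)
E
```

```text
time_s: 16.45
ee_pos: [351.9, 144.7, 34.4]
ee_rot: [179.4, 76.4, 17.3]
force: [0.6, -0.4, 0.4]
gripper_width: 15.9
t 16.45 tcp [351.9 144.7  34.4] F [ 0.6 -0.4  0.4] w 15.9 q [ 21.  11. 138.  -3.  17.  97.]
[-2.29063372e+02 -5.52512626e-02]
t 16.45 tcp [351.9 144.7  34.4] F [ 0.6 -0.4  0.4] w 15.9 q [ 21.  11. 138.  -3.  17.  97.]
shift cm [ 1.34  0.44 -0.04] rot rad [ 0.0044 -0.0058  0.0006]
```

```bash

python3 -m creep '[{"translation":[0.95,0.31,0],"delta_rot":[0,0,0]},{"translation":[0.76,0.25,0],"delta_rot":[0,0,0]},{"translation":[0.38,0.12,0],"delta_rot":[0,0,0]},{"translation":[0.38,0.12,0],"delta_rot":[0,0,0]},{"translation":[0.38,0.12,0],"delta_rot":[0,0,0]}]'
python3 -m creep '[{"translation":[0.38,0.12,0],"delta_rot":[0,0,0]},{"translation":[0.38,0.12,0],"delta_rot":[0,0,0]},{"translation":[0.38,0.12,0],"delta_rot":[0,0,0]}]'
python3 - <<'E'
from h import *
s,_=st();print(loc(SL,s['ee_pos']))
goal([*W(SL,-180,0),34],107.93,14)
grab('scene','i2');grab('top','i2t')
a=cv2.imread('pics/i2.png');cv2.imwrite('pics/i2c.png',cv2.resize(a[195:315,200:320],None,fx=5,fy=5,interpolation=cv2.INTER_CUBIC))
E
```

```text
time_s: 16.87
ee_pos: [381.5, 154.2, 34.7]
ee_rot: [179.4, 76.3, 17.3]
force: [-0.8, -0.7, -0.1]
gripper_width: 16.1
time_s: 17.12
ee_pos: [392.5, 157.7, 34.4]
ee_rot: [179.4, 76.4, 17.3]
force: [-0.1, 0.3, 0.8]
gripper_width: 16.0
t 17.12 tcp [392.5 157.7  34.4] F [-0.1  0.3  0.8] w 16.0 q [ 21.  14. 134.  -3.  19.  96.]
[-186.46005107   -0.22751917]
t 17.12 tcp [392.5 157.7  34.4] F [-0.1  0.3  0.8] w 16.0 q [ 21.  14. 134.  -3.  19.  96.]
shift cm [ 0.61  0.22 -0.04] rot rad [ 0.0042 -0.0053  0.0009]
```

View pics/i2c.png

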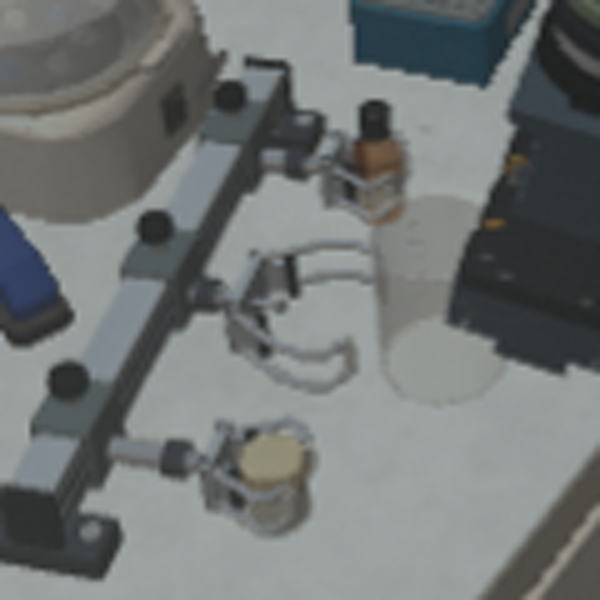

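```bash

python3 -m creep '[{"translation":[0.19,0.06,0],"delta_rot":[0,0,0]},{"translation":[0.19,0.07,0],"delta_rot":[0,0,0]},{"translation":[0.19,0.07,0],"delta_rot":[0,0,0]}]'
python3 -m creep '[{"translation":[0.19,0.06,0],"delta_rot":[0,0,0]},{"translation":[0.1,0.04,0],"delta_rot":[0,0,0]}]'
python3 -m creep '[{"translation":[0.1,0.03,0],"delta_rot":[0,0,0]},{"translation":[0.1,0.03,0],"delta_rot":[0,0,0]}]'
python3 - <<'E'
from h import *
s,_=st();print(loc(SL,s['ee_pos']),s['force'][:2]@LX,s['force'][:2]@LY)
E
```

```text
time_s: 17.47
ee_pos: [397.8, 159.6, 34.4]
ee_rot: [179.4, 76.4, 17.3]
force: [-0.9, 0.0, -0.3]
gripper_width: 16.6
time_s: 17.63
ee_pos: [401.2, 160.8, 34.5]
ee_rot: [179.4, 76.3, 17.3]
force: [-1.0, 0.3, 0.2]
gripper_width: 15.6
time_s: 17.8
ee_pos: [402.8, 161.2, 34.4]
ee_rot: [179.4, 76.4, 17.3]
force: [-1.2, 0.1, 0.5]
gripper_width: 16.0
t 17.8 tcp [402.8 161.2  34.4] F [-1.2  0.1  0.5] w 16.0 q [ 21.  15. 132.  -3.  19.  95.]
[-1.75502218e+02 -3.11520318e-02] -1.1193803489476097 0.47329475816195266
```

```bash

python3 -m creep '[{"translation":[0.1,0.03,0],"delta_rot":[0,0,0]},{"translation":[0.1,0.03,0],"delta_rot":[0,0,0]}]'
python3 -m creep '[{"translation":[0.1,0.03,0],"delta_rot":[0,0,0]},{"translation":[0.1,0.03,0],"delta_rot":[0,0,0]}]'
python3 - <<'E'
from h import *
s,_=st();print(loc(SL,s['ee_pos']),s['force'][:2]@LX,s['force'][:2]@LY)
E
```

```text
time_s: 17.97
ee_pos: [404.9, 161.8, 34.4]
ee_rot: [179.4, 76.4, 17.3]
force: [-0.2, -0.5, -0.7]
gripper_width: 16.2
time_s: 18.13
ee_pos: [406.5, 162.3, 34.3]
ee_rot: [179.4, 76.4, 17.3]
force: [-2.5, 0.0, 1.0]
gripper_width: 16.0
t 18.13 tcp [406.5 162.3  34.3] F [-2.5  0.   1. ] w 16.0 q [ 21.  15. 132.  -3.  19.  95.]
[-1.71637823e+02 -1.31228475e-01] -2.3971332635575333 0.8118831662892887
```

```bash

python3 -m creep '[{"translation":[0.1,0.03,0],"delta_rot":[0,0,0]},{"translation":[0.1,0.03,0],"delta_rot":[0,0,0]}]'
python3 -m creep '[{"translation":[0.1,0.03,0.01],"delta_rot":[0,0,0]},{"translation":[0.1,0.03,0.01],"delta_rot":[0,0,0]}]'
python3 - <<'E'
from h import *
s,_=st();print(loc(SL,s['ee_pos']),s['force'][:2]@LX,s['force'][:2]@LY)
grab('scene','i3')
a=cv2.imread('pics/i3.png');cv2.imwrite('pics/i3c.png',cv2.resize(a[195:315,200:320],None,fx=5,fy=5,interpolation=cv2.INTER_CUBIC))
E
```

```text
time_s: 18.3
ee_pos: [407.7, 162.7, 34.1]
ee_rot: [179.4, 76.5, 17.3]
force: [-4.5, -0.1, 3.1]
gripper_width: 16.0
time_s: 18.47
ee_pos: [409.2, 163.2, 34.2]
ee_rot: [179.4, 76.5, 17.3]
force: [-5.4, 0.6, 3.7]
gripper_width: 16.2
t 18.47 tcp [409.2 163.2  34.2] F [-5.4  0.6  3.7] w 16.2 q [ 21.  16. 131.  -2.  20.  95.]
[-1.68808859e+02 -1.58171597e-01] -4.953055965404222 2.2477986540337147
```

View pics/i3c.png

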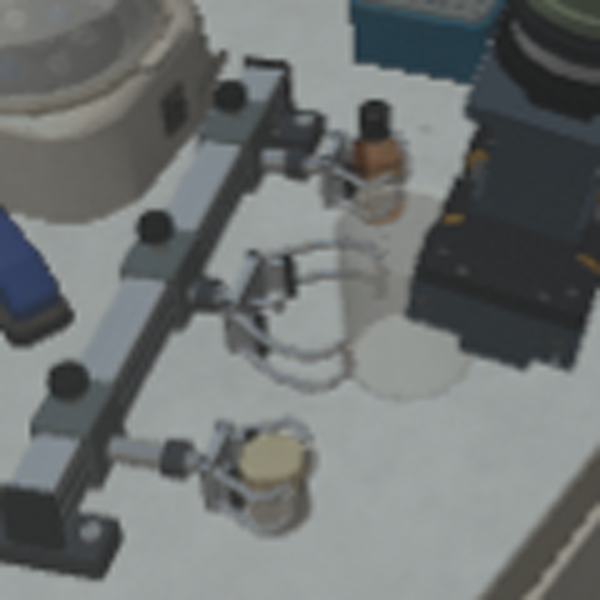

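```bash

python3 -m creep '[{"translation":[0.1,0.04,0.02],"delta_rot":[0,0,0]},{"translation":[0.1,0.04,0.02],"delta_rot":[0,0,0]},{"translation":[0.1,0.03,0.02],"delta_rot":[0,0,0]}]'
python3 -m creep '[{"translation":[0.1,0.03,0.02],"delta_rot":[0,0,0]},{"translation":[0.1,0.03,0.02],"delta_rot":[0,0,0]}]'
python3 - <<'E'
from h import *
s,_=st();print(loc(SL,s['ee_pos']),s['force'][:2]@LX,s['force'][:2]@LY)
E
```

```text
time_s: 18.77
ee_pos: [410.8, 163.8, 34.2]
ee_rot: [179.4, 76.7, 17.3]
force: [-7.9, 1.0, 3.2]
gripper_width: 15.7
time_s: 18.93
ee_pos: [411.8, 164.1, 34.2]
ee_rot: [179.4, 76.9, 17.3]
force: [-9.0, 0.4, 3.2]
gripper_width: 16.0
t 18.93 tcp [411.8 164.1  34.2] F [-9.   0.4  3.2] w 16.0 q [ 21.  16. 131.  -2.  20.  95.]
[-1.66122202e+02 -8.98957463e-02] -8.428770336924424 3.1704814791358755
```

```bash

python3 -m creep '[{"translation":[0.1,0.04,0.02],"delta_rot":[0,0,0]},{"translation":[0.1,0.04,0.02],"delta_rot":[0,0,0]},{"translation":[0.1,0.03,0.02],"delta_rot":[0,0,0]}]'
python3 -m creep '[{"translation":[0.1,0.03,0.02],"delta_rot":[0,0,0]},{"translation":[0.1,0.03,0.02],"delta_rot":[0,0,0]}]'
python3 - <<'E'
from h import *
s,_=st();print(loc(SL,s['ee_pos']),s['force'][:2]@LX,s['force'][:2]@LY)
E
```

```text
time_s: 19.18
ee_pos: [414.9, 165.1, 34.6]
ee_rot: [179.3, 76.9, 17.2]
force: [-7.1, -0.0, -0.2]
gripper_width: 16.2
time_s: 19.35
ee_pos: [416.3, 165.5, 34.7]
ee_rot: [179.3, 77.0, 17.2]
force: [-8.1, -1.2, -0.5]
gripper_width: 15.8
t 19.35 tcp [416.3 165.5  34.7] F [-8.1 -1.2 -0.5] w 15.8 q [ 21.  16. 130.  -2.  21.  95.]
[-161.39348884   -0.16242699] -8.115330046986612 1.383500574302302
```

```bash

python3 -m creep '[{"translation":[0.1,0.04,0],"delta_rot":[0,0,0]},{"translation":[0.1,0.03,0],"delta_rot":[0,0,0]},{"translation":[0.1,0.03,0.01],"delta_rot":[0,0,0]}]'
python3 -m creep '[{"translation":[0.1,0.03,0.01],"delta_rot":[0,0,0]},{"translation":[0.1,0.03,0.01],"delta_rot":[0,0,0]}]'
python3 - <<'E'
from h import *
s,_=st();print(loc(SL,s['ee_pos']),s['force'][:2]@LX,s['force'][:2]@LY)
E
```

```text
time_s: 19.6
ee_pos: [419.2, 166.5, 34.7]
ee_rot: [179.3, 77.0, 17.2]
force: [-7.7, 0.1, -0.7]
gripper_width: 15.8
time_s: 19.77
ee_pos: [420.7, 166.9, 34.7]
ee_rot: [179.3, 77.0, 17.2]
force: [-9.3, -0.3, -0.6]
gripper_width: 16.0
t 19.77 tcp [420.7 166.9  34.7] F [-9.3 -0.3 -0.6] w 16.0 q [ 21.  16. 129.  -2.  21.  95.]
[-1.56714588e+02 -1.52454364e-01] -8.9429025919025 2.5951302614829808
```

```bash

python3 -m creep '[{"translation":[0.1,0.04,0],"delta_rot":[0,0,0]},{"translation":[0.1,0.03,0],"delta_rot":[0,0,0]}]'
python3 -m creep '[{"translation":[0.1,0.03,0.01],"delta_rot":[0,0,0]},{"translation":[0.1,0.03,0.01],"delta_rot":[0,0,0]}]'
python3 - <<'E'
from h import *
s,_=st();print(loc(SL,s['ee_pos']),s['force'][:2]@LX,s['force'][:2]@LY)
grab('scene','i4')
a=cv2.imread('pics/i4.png');cv2.imwrite('pics/i4c.png',cv2.resize(a[195:315,200:320],None,fx=5,fy=5,interpolation=cv2.INTER_CUBIC))
E
```

```text
time_s: 19.93
ee_pos: [422.3, 167.5, 34.6]
ee_rot: [179.3, 77.1, 17.2]
force: [-9.5, -0.3, -0.5]
gripper_width: 15.8
time_s: 20.1
ee_pos: [424.3, 168.0, 34.7]
ee_rot: [179.2, 77.1, 17.1]
force: [-8.5, -1.3, 0.5]
gripper_width: 16.2
t 20.1 tcp [424.3 168.   34.7] F [-8.5 -1.3  0.5] w 16.2 q [ 21.  17. 129.  -2.  21.  95.]
[-153.01598693   -0.19300932] -8.51150080395799 1.3734824944424215
```

View pics/i4c.png

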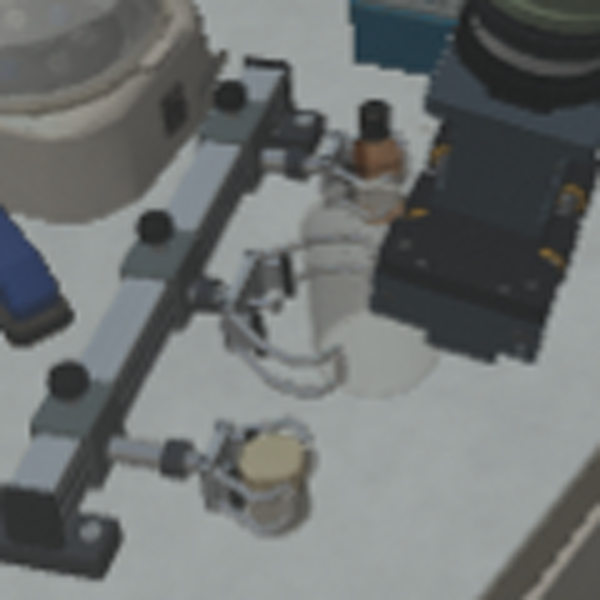

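```bash

python3 -m creep '[{"translation":[0.1,0.03,0],"delta_rot":[0,0,0]},{"translation":[0.0,0.0,0],"delta_rot":[0,0,0]}]'
python3 - <<'E'
from h import *
s,_=st();print(loc(SL,s['ee_pos']),s['force'][:2]@LX,s['force'][:2]@LY)
E
```

```text
time_s: 20.32
ee_pos: [427.1, 168.7, 35.4]
ee_rot: [179.2, 76.9, 17.1]
force: [-4.7, -3.4, -1.2]
gripper_width: 16.4
t 20.32 tcp [427.1 168.7  35.4] F [-4.7 -3.4 -1.2] w 16.4 q [ 21.  17. 129.  -2.  21.  95.]
[-150.09883566   -0.40500057] -5.502991608813934 -1.7694046130957377
```

```bash

python3 -m creep '[{"translation":[0.0,0.0,0],"delta_rot":[0,0,0]},{"translation":[0.0,0.0,0],"delta_rot":[0,0,0]}]'
python3 - <<'E'
from h import *
s,_=st();print(loc(SL,s['ee_pos']),s['force'][:2]@LX,s['force'][:2]@LY)
grab('scene','i5')
a=cv2.imread('pics/i5.png');cv2.imwrite('pics/i5c.png',cv2.resize(a[195:315,200:320],None,fx=5,fy=5,interpolation=cv2.INTER_CUBIC))
E
```

```text
time_s: 20.48
ee_pos: [428.2, 169.1, 35.8]
ee_rot: [179.3, 76.7, 17.2]
force: [-4.2, -2.1, -0.6]
gripper_width: 16.0
t 20.48 tcp [428.2 169.1  35.8] F [-4.2 -2.1 -0.6] w 16.0 q [ 21.  17. 129.  -2.  21.  95.]
[-148.93481155   -0.35232279] -4.590620729297049 -0.6772415862825146
```

View pics/i5c.png

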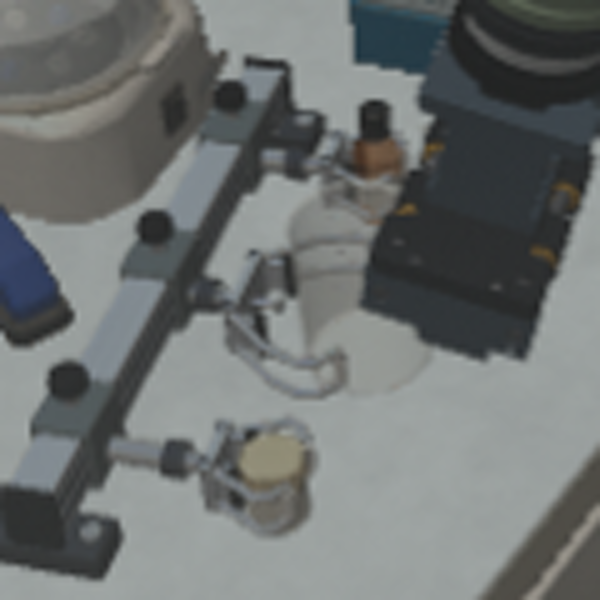

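```bash

python3 -m creep '[{"translation":[0.1,0.03,-0.05],"delta_rot":[0,0,0]},{"translation":[0.1,0.03,-0.05],"delta_rot":[0,0,0]}]'
python3 - <<'E'
from h import *
s,_=st();print(loc(SL,s['ee_pos']),s['force'][:2]@LX,s['force'][:2]@LY)
grab('scene','i6')
a=cv2.imread('pics/i6.png');cv2.imwrite('pics/i6c.png',cv2.resize(a[225:285,230:300],None,fx=9,fy=9,interpolation=cv2.INTER_CUBIC))
E
```

```text
time_s: 20.7
ee_pos: [431.5, 170.3, 35.5]
ee_rot: [179.4, 76.5, 17.3]
force: [-3.8, -1.3, -1.3]
gripper_width: 16.5
t 20.7 tcp [431.5 170.3  35.5] F [-3.8 -1.3 -1.3] w 16.5 q [ 21.  17. 128.  -2.  21.  95.]
[-145.43609741   -0.22727614] -4.010855525888967 -0.038224137420722254
```

View pics/i6c.png

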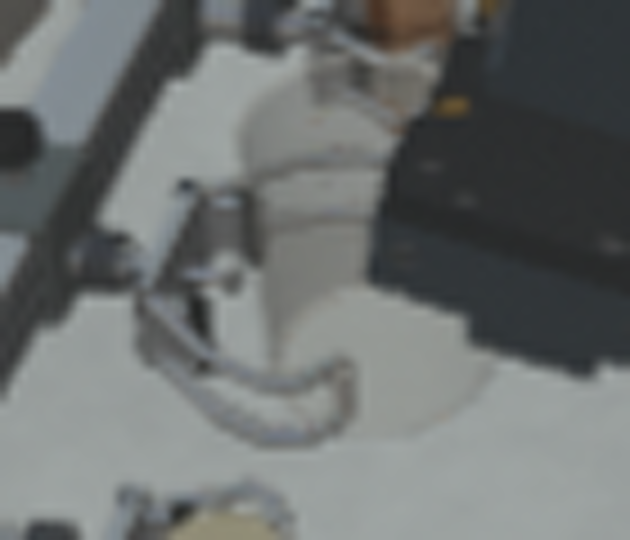

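```bash

python3 -m creep '[{"translation":[-0.3,-0.1,-0.15],"delta_rot":[0,0,0]},{"translation":[-0.3,-0.1,-0.1],"delta_rot":[0,0,0]},{"translation":[-0.4,-0.13,0],"delta_rot":[0,0,0]},{"translation":[0,0,0],"delta_rot":[0,0,0]}]'
python3 - <<'E'
from h import *
s,_=st();print(loc(SL,s['ee_pos']),s['force'][:2]@LX,s['force'][:2]@LY)
grab('scene','i7')
a=cv2.imread('pics/i7.png');cv2.imwrite('pics/i7c.png',cv2.resize(a[225:285,230:300],None,fx=9,fy=9,interpolation=cv2.INTER_CUBIC))
E
```

```text
time_s: 21.08
ee_pos: [422.6, 167.4, 33.9]
ee_rot: [179.4, 76.3, 17.3]
force: [0.2, 0.1, -0.4]
gripper_width: 15.9
t 21.08 tcp [422.6 167.4  33.9] F [ 0.2  0.1 -0.4] w 15.9 q [ 21.  17. 130.  -2.  20.  95.]
[-154.82768487   -0.23085121] 0.23024061244555485 0.03759376879303048
```

View pics/i7c.png

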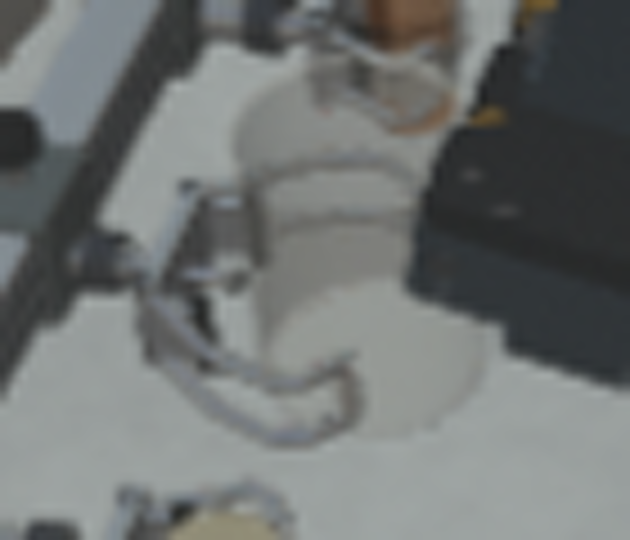

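```bash
cat > ov.py <<'E'
from h import *
import sys
def draw(img,x,y,tilt,z0,crop,f,cam='scene'):
    # x,y local of foot centre; tilt rad forward (top toward +LX); z0 height of foot centre
    out=cv2.resize(img[crop[1]:crop[3],crop[0]:crop[2]],None,fx=f,fy=f,interpolation=cv2.INTER_CUBIC)
    ax=np.array([LX[0]*np.sin(tilt),LX[1]*np.sin(tilt),np.cos(tilt)]);u=np.array([*LY,0]);v=np.cross(u,ax)
    c0=np.array([*W(SL,x,y),z0])
    for h,r,col in((0,31,(0,0,255)),(83,33,(255,0,0))):
        pts=[]
        for a in np.linspace(0,2*np.pi,60):
            q=proj(cam,c0+ax*h+r*(u*np.cos(a)+v*np.sin(a)));pts.append(((q[0]-crop[0]+.5)*f-.5,(q[1]-crop[1]+.5)*f-.5))
        cv2.polylines(out,[np.int32(pts)],True,col,1)
    return out
E
python3 - <<'E'
from ov import *
a=cv2.imread('pics/i7.png');c=(230,225,300,285)
x=cv2.imread('pics/i1.png')
o=[draw(x,-155.5,0.3,0,0,(250,220,320,280),5),draw(a,-92,0,0.1,2,c,5),draw(a,-92,0,0.25,7,c,5),draw(a,-95,0,0.4,12,c,5)]
cv2.imwrite('pics/ov1.png',np.vstack([np.hstack(o[:2]),np.hstack(o[2:])]))
E
```

```text
(no output)
```

View pics/ov1.png

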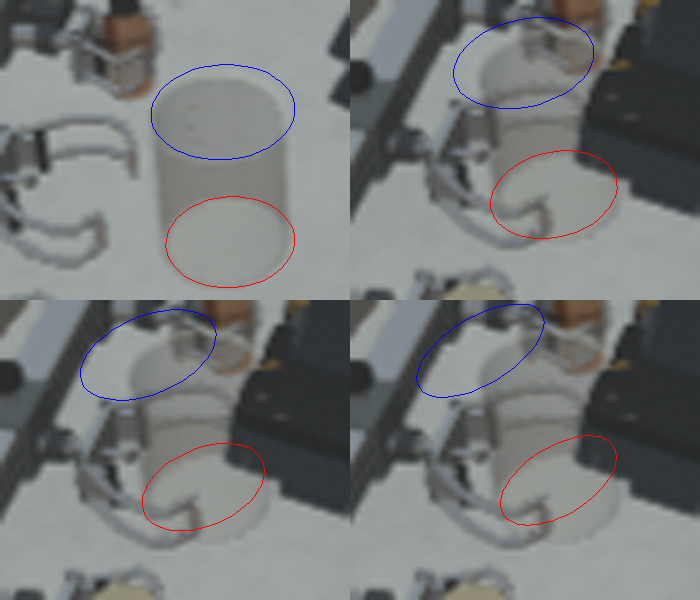

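```bash
python3 - <<'E'
from ov import *
a=cv2.imread('pics/i7.png');c=(230,225,300,285)
x=cv2.imread('pics/i1.png')
o=[draw(x,-157,2,0,-2,(250,220,320,280),5),draw(a,-94,2,0.0,-2,c,5),draw(a,-94,2,0.05,-2,c,5),draw(a,-94,2,-0.05,-2,c,5)]
cv2.imwrite('pics/ov2.png',np.vstack([np.hstack(o[:2]),np.hstack(o[2:])]))
E
```

```text
(no output)
```

View pics/ov2.png

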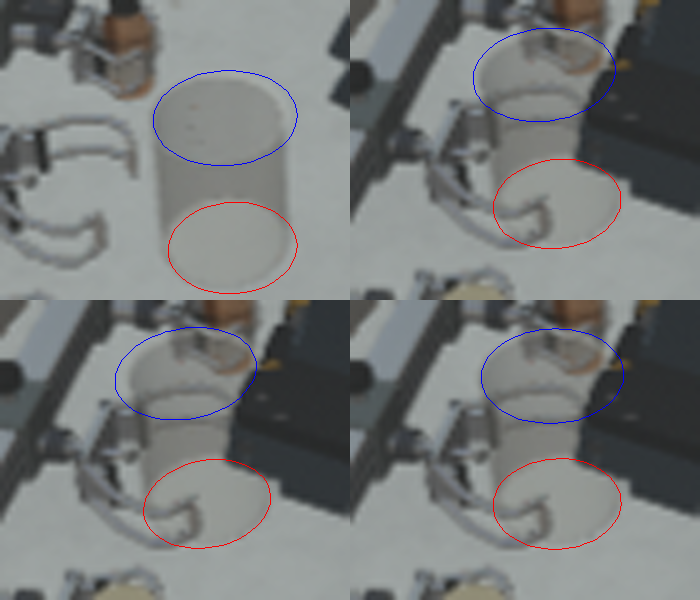

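```bash

python3 -m creep '[{"translation":[-2,-0.65,0],"delta_rot":[0,0,0]},{"translation":[-3,-0.97,0],"delta_rot":[0,0,0]},{"translation":[-2,-0.65,0],"delta_rot":[0,0,0]},{"translation":[0,0,0],"delta_rot":[0,0,0]}]'
python3 - <<'E'
from ov import *
s,_=st();print(loc(SL,s['ee_pos']))
grab('scene','j1');grab('top','j1t')
a=cv2.imread('pics/j1.png');b=cv2.imread('pics/j1t.png')
c=(230,225,300,285);c2=(205,170,275,230)
o=[cv2.resize(a[225:285,230:300],None,fx=5.7,fy=5.7,interpolation=cv2.INTER_CUBIC),cv2.resize(b[170:230,205:275],None,fx=5.7,fy=5.7,interpolation=cv2.INTER_CUBIC),draw(a,-91,2,0,-2,c,5.7),draw(b,-90,0,0,0,c2,5.7,'top')]
cv2.imwrite('pics/ov3.png',np.vstack([np.hstack(o[:2]),np.hstack(o[2:])])[:600,:800])
E
```

```text
time_s: 21.47
ee_pos: [347.6, 142.8, 32.8]
ee_rot: [179.3, 76.7, 17.2]
force: [-1.5, 0.7, -0.2]
gripper_width: 15.9
t 21.47 tcp [347.6 142.8  32.8] F [-1.5  0.7 -0.2] w 15.9 q [ 21.  11. 139.  -3.  16.  97.]
[-233.72129479   -0.52534631]
```

View pics/ov3.png

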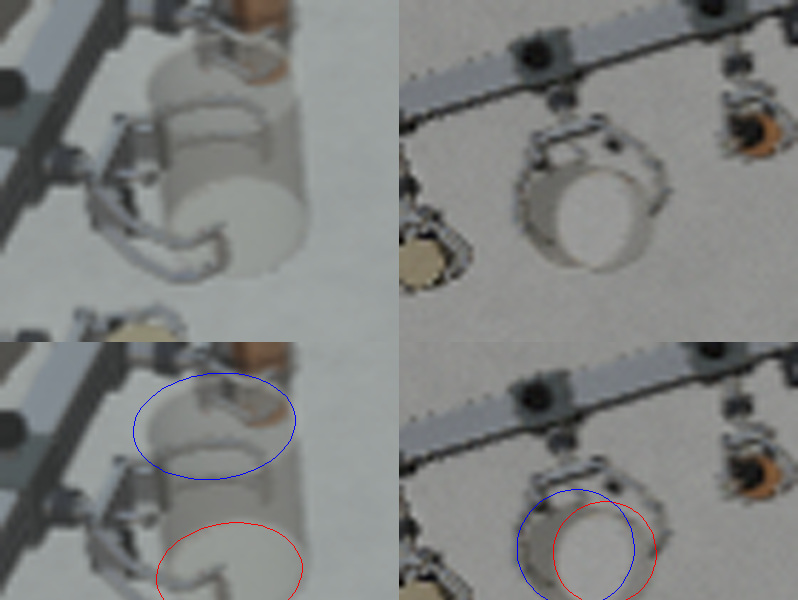

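```bash
python3 - <<'E'
from ov import *
b=cv2.imread('pics/j1t.png');x=cv2.imread('pics/i1t.png')
c2=(205,170,275,230);c3=(215,200,285,260)
o=[draw(x,-155.5,0.3,0,0,c3,5.7,'top'),draw(b,-96,0,0,0,c2,5.7,'top'),draw(b,-99,0,0,0,c2,5.7,'top'),draw(b,-96,0,-0.05,0,c2,5.7,'top')]
cv2.imwrite('pics/ov4.png',np.vstack([np.hstack(o[:2]),np.hstack(o[2:])])[:600,:800])
E
```

```text
(no output)
```

View pics/ov4.png

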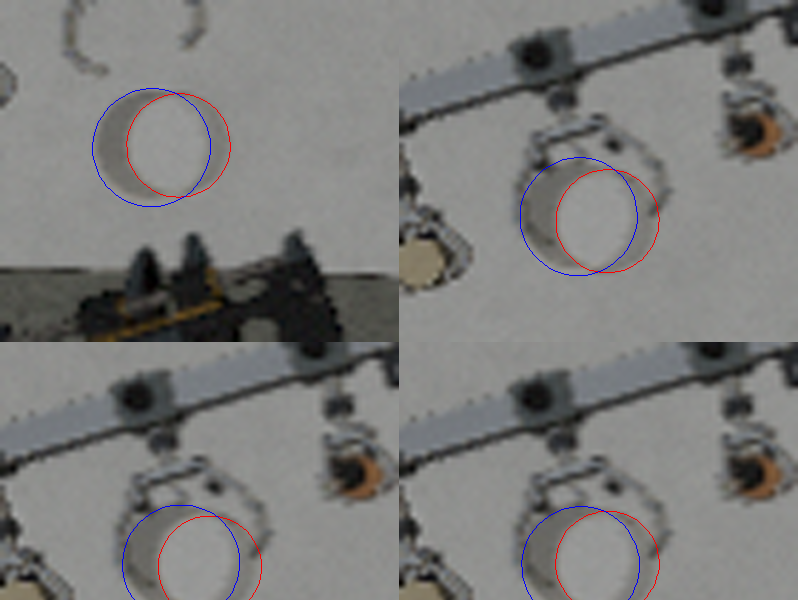

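```bash
python3 - <<'E'
from ov import *
b=cv2.imread('pics/j1t.png');x=cv2.imread('pics/top0.png')
o=[cv2.resize(i[175:225,210:270],None,fx=11,fy=11,interpolation=cv2.INTER_CUBIC)[:,:] for i in(x,b)]
cv2.imwrite('pics/e1.png',cv2.resize(np.hstack(o),(800,333)))
E
```

```text
(no output)
```

View pics/e1.png

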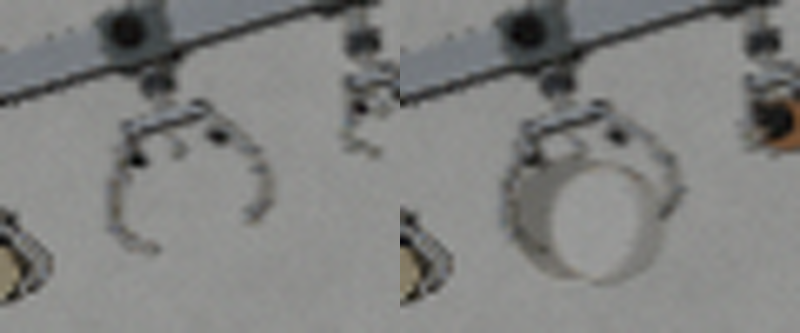

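```bash

python3 -m creep '[{"translation":[1.5,0.49,-0.15],"delta_rot":[0,0,0]},{"translation":[2.5,0.81,-0.1],"delta_rot":[0,0,0]},{"translation":[2,0.65,0],"delta_rot":[0,0,0]},{"translation":[0.95,0.31,0],"delta_rot":[0,0,0]},{"translation":[0.4,0.13,0],"delta_rot":[0,0,0]}]'
python3 -m creep '[{"translation":[0.2,0.08,0],"delta_rot":[0,0,0]},{"translation":[0.1,0.03,0],"delta_rot":[0,0,0]}]'
python3 - <<'E'
from ov import *
s,_=st();print(loc(SL,s['ee_pos']),s['force'][:2]@LX,s['force'][:2]@LY)
grab('scene','j2')
a=cv2.imread('pics/j2.png');cv2.imwrite('pics/j2c.png',cv2.resize(a[225:285,230:300],None,fx=9,fy=9,interpolation=cv2.INTER_CUBIC))
E
```

```text
time_s: 21.98
ee_pos: [429.6, 169.8, 31.6]
ee_rot: [179.5, 76.2, 17.4]
force: [-0.3, 0.3, -0.3]
gripper_width: 16.3
time_s: 22.15
ee_pos: [428.7, 169.6, 30.8]
ee_rot: [179.4, 76.4, 17.3]
force: [-0.2, 0.4, 0.3]
gripper_width: 16.1
t 22.15 tcp [428.7 169.6  30.8] F [-0.2  0.4  0.3] w 16.1 q [ 21.  17. 129.  -2.  20.  95.]
[-1.48295404e+02 -5.63638762e-02] -0.0827651565387973 0.47790713606393986
```

View pics/j2c.png

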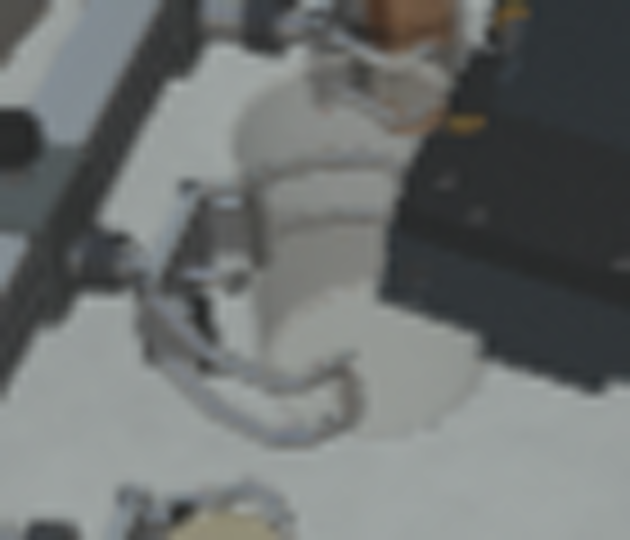

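Upright, no contact yet. Continue gently.

```bash

python3 -m creep '[{"translation":[0.15,0.05,0],"delta_rot":[0,0,0]},{"translation":[0.15,0.05,0],"delta_rot":[0,0,0]}]'
python3 -m creep '[{"translation":[0.1,0.03,0],"delta_rot":[0,0,0]},{"translation":[0.1,0.03,0],"delta_rot":[0,0,0]}]'
python3 - <<'E'
from ov import *
s,_=st();print(loc(SL,s['ee_pos']),s['force'][:2]@LX,s['force'][:2]@LY)
E
```

```text
time_s: 22.37
ee_pos: [431.5, 170.6, 31.1]
ee_rot: [179.4, 76.4, 17.3]
force: [0.0, -0.2, 0.5]
gripper_width: 16.2
time_s: 22.53
ee_pos: [433.5, 171.1, 31.0]
ee_rot: [179.4, 76.4, 17.3]
force: [-2.2, -1.7, 0.9]
gripper_width: 15.9
t 22.53 tcp [433.5 171.1  31. ] F [-2.2 -1.7  0.9] w 15.9 q [ 21.  18. 129.  -2.  20.  95.]
[-1.43265865e+02 -8.46067510e-02] -2.5834438611858515 -0.9942640591220581
```

```bash

python3 -m creep '[{"translation":[0.1,0.03,0],"delta_rot":[0,0,0]},{"translation":[0.1,0.03,0],"delta_rot":[0,0,0]}]'
python3 - <<'E'
from ov import *
s,_=st();print(loc(SL,s['ee_pos']),s['force'][:2]@LX,s['force'][:2]@LY)
E
python3 -m creep '[{"translation":[0.1,0.03,0],"delta_rot":[0,0,0]},{"translation":[0.1,0.03,0],"delta_rot":[0,0,0]}]'
python3 - <<'E'
from ov import *
s,_=st();print(loc(SL,s['ee_pos']),s['force'][:2]@LX,s['force'][:2]@LY)
grab('scene','j3')
a=cv2.imread('pics/j3.png');cv2.imwrite('pics/j3c.png',cv2.resize(a[225:285,230:300],None,fx=9,fy=9,interpolation=cv2.INTER_CUBIC))
E
```

```text
time_s: 22.7
ee_pos: [434.7, 171.4, 30.6]
ee_rot: [179.4, 76.6, 17.3]
force: [-4.7, -1.7, 0.8]
gripper_width: 16.1
t 22.7 tcp [434.7 171.4  30.6] F [-4.7 -1.7  0.8] w 16.1 q [ 21.  18. 128.  -2.  20.  95.]
[-1.42039725e+02 -1.40973703e-01] -5.020634634317434 -0.1860750147296425
time_s: 22.87
ee_pos: [435.9, 171.8, 30.3]
ee_rot: [179.3, 76.7, 17.2]
force: [-6.7, -1.5, 3.2]
gripper_width: 16.2
t 22.87 tcp [435.9 171.8  30.3] F [-6.7 -1.5  3.2] w 16.2 q [ 21.  18. 128.  -2.  21.  95.]
[-140.81712863   -0.20269352] -6.842491923791366 0.6462236581475092
```

View pics/j3c.png

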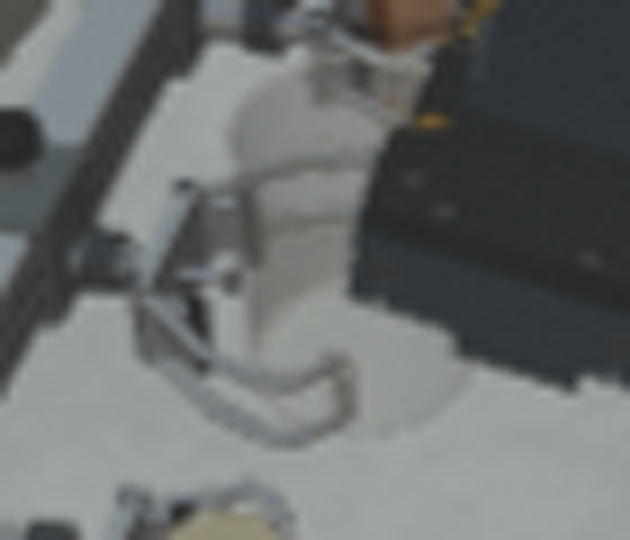

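```bash

python3 -m creep '[{"translation":[0.1,0.03,0.01],"delta_rot":[0,0,0]},{"translation":[0.1,0.03,0.01],"delta_rot":[0,0,0]}]'
python3 - <<'E'
from ov import *
s,_=st();print(loc(SL,s['ee_pos']),s['force'][:2]@LX,s['force'][:2]@LY)
E
python3 -m creep '[{"translation":[0.1,0.03,0.01],"delta_rot":[0,0,0]},{"translation":[0.1,0.03,0.01],"delta_rot":[0,0,0]}]'
python3 - <<'E'
from ov import *
s,_=st();print(loc(SL,s['ee_pos']),s['force'][:2]@LX,s['force'][:2]@LY)
E
```

```text
time_s: 23.08
ee_pos: [440.6, 173.5, 31.4]
ee_rot: [179.5, 76.3, 17.4]
force: [-2.2, 1.1, -0.0]
gripper_width: 16.1
t 23.08 tcp [440.6 173.5  31.4] F [-2.2  1.1 -0. ] w 16.1 q [ 21.  18. 128.  -2.  21.  95.]
[-1.35801185e+02 -2.84134460e-02] -1.759985967612091 1.6781335255098717
time_s: 23.25
ee_pos: [442.9, 174.1, 31.7]
ee_rot: [179.5, 76.3, 17.4]
force: [-1.4, 0.5, -0.3]
gripper_width: 16.1
t 23.25 tcp [442.9 174.1  31.7] F [-1.4  0.5 -0.3] w 16.1 q [ 21.  18. 127.  -2.  21.  95.]
[-1.33389627e+02 -9.38606042e-02] -1.2244022535661034 0.876060584328273
```

Dropped sharply from 7 N and moved on. Look.

```bash

python3 -m creep '[{"translation":[-0.3,-0.1,0],"delta_rot":[0,0,0]},{"translation":[-2.5,-0.81,0],"delta_rot":[0,0,0]},{"translation":[-3.5,-1.13,0],"delta_rot":[0,0,0]},{"translation":[-2,-0.65,0],"delta_rot":[0,0,0]},{"translation":[0,0,0],"delta_rot":[0,0,0]}]'
python3 - <<'E'
from ov import *
s,_=st();print(loc(SL,s['ee_pos']))
grab('scene','k1');grab('top','k1t')
a=cv2.imread('pics/k1.png');b=cv2.imread('pics/k1t.png')
c=(230,225,300,285);c2=(205,170,275,230)
o=[cv2.resize(a[225:285,230:300],None,fx=5.7,fy=5.7,interpolation=cv2.INTER_CUBIC),cv2.resize(b[170:230,205:275],None,fx=5.7,fy=5.7,interpolation=cv2.INTER_CUBIC),draw(a,-87,2,0,-2,c,5.7),draw(b,-86,0,0,0,c2,5.7,'top')]
cv2.imwrite('pics/ov5.png',np.vstack([np.hstack(o[:2]),np.hstack(o[2:])])[:600,:800])
E
```

```text
time_s: 23.67
ee_pos: [353.8, 144.8, 30.7]
ee_rot: [179.3, 76.7, 17.2]
force: [-0.8, -0.4, 0.0]
gripper_width: 15.9
t 23.67 tcp [353.8 144.8  30.7] F [-0.8 -0.4  0. ] w 15.9 q [ 21.  12. 138.  -3.  16.  97.]
[-227.18304166   -0.61291561]
```

View pics/ov5.png

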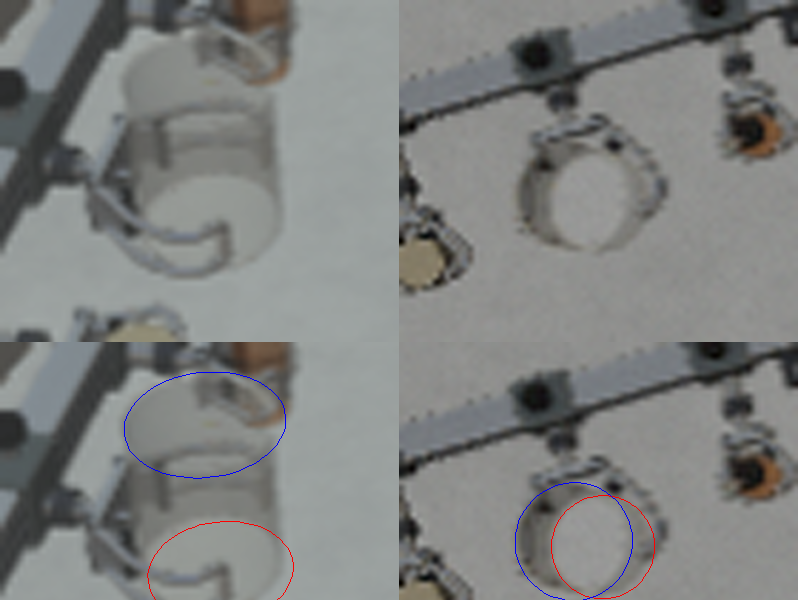

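```bash
python3 - <<'E'
from ov import *
b=cv2.imread('pics/k1t.png');a=cv2.imread('pics/k1.png')
print('pin tip free',loc(SL,atz('top',237.1,197.7,24)), 'scene',loc(SL,atz('scene',256.3,255.8,24)))
c2=(205,170,275,230);c=(230,225,300,285)
o=[draw(b,-83,0,0,0,c2,5.7,'top'),draw(b,-88,0,0,0,c2,5.7,'top'),draw(a,-84,2,0,-2,c,5.7),draw(a,-84,2,-0.05,-2,c,5.7)]
cv2.imwrite('pics/ov6.png',np.vstack([np.hstack(o[:2]),np.hstack(o[2:])])[:640,:800][:600])
E
```

```text
pin tip free [-59.68336945  -1.09208875] scene [-59.34066349   3.71296605]
```

View pics/ov6.png

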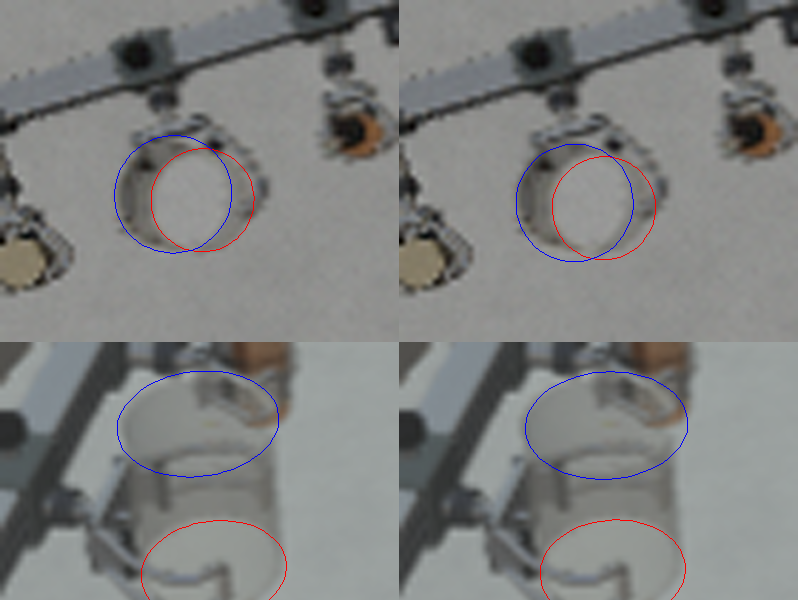

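```bash

python3 -m creep '[{"translation":[2,0.65,0],"delta_rot":[0,0,0]},{"translation":[3.5,1.14,0],"delta_rot":[0,0,0]},{"translation":[2,0.67,0],"delta_rot":[0,0,0]},{"translation":[0.8,0.27,0],"delta_rot":[0,0,0]},{"translation":[0,0,0],"delta_rot":[0,0,0]}]'
python3 -m creep '[{"translation":[0.1,0.03,0],"delta_rot":[0,0,0]},{"translation":[0.1,0.03,0],"delta_rot":[0,0,0]}]'
python3 - <<'E'
from ov import *
s,_=st();print(loc(SL,s['ee_pos']),s['force'][:2]@LX,s['force'][:2]@LY)
E
```

```text
time_s: 24.18
ee_pos: [444.0, 174.7, 31.4]
ee_rot: [179.4, 76.3, 17.3]
force: [-0.7, -0.4, 0.3]
gripper_width: 15.9
time_s: 24.35
ee_pos: [443.7, 174.6, 31.4]
ee_rot: [179.4, 76.4, 17.3]
force: [-0.6, -0.4, -0.4]
gripper_width: 16.2
t 24.35 tcp [443.7 174.6  31.4] F [-0.6 -0.4 -0.4] w 16.2 q [ 21.  18. 127.  -2.  21.  95.]
[-1.32552624e+02  8.53284513e-02] -0.6799892958842623 -0.2252428864575524
```

```bash

python3 -m creep '[{"translation":[0.1,0.03,0],"delta_rot":[0,0,0]},{"translation":[0.1,0.03,0],"delta_rot":[0,0,0]}]'
python3 -m creep '[{"translation":[0.1,0.03,0],"delta_rot":[0,0,0]},{"translation":[0,0,0],"delta_rot":[0,0,0]}]'
python3 - <<'E'
from ov import *
s,_=st();print(loc(SL,s['ee_pos']),s['force'][:2]@LX,s['force'][:2]@LY)
E
```

```text
time_s: 24.52
ee_pos: [444.9, 174.9, 31.3]
ee_rot: [179.4, 76.5, 17.3]
force: [-3.0, -0.1, 1.1]
gripper_width: 16.0
time_s: 24.68
ee_pos: [445.6, 175.1, 31.1]
ee_rot: [179.4, 76.5, 17.3]
force: [-4.9, -1.2, 2.9]
gripper_width: 16.2
t 24.68 tcp [445.6 175.1  31.1] F [-4.9 -1.2  2.9] w 16.2 q [ 21.  19. 127.  -2.  21.  95.]
[-1.30555405e+02  2.84764272e-02] -5.005415798779801 0.3626772934621279
```

```bash

python3 -m creep '[{"translation":[-0.3,-0.1,0],"delta_rot":[0,0,0]},{"translation":[-2.5,-0.81,0],"delta_rot":[0,0,0]},{"translation":[-3,-0.97,0],"delta_rot":[0,0,0]},{"translation":[-1,-0.3,1.5],"delta_rot":[0,0,0]},{"translation":[0,0,1.5],"delta_rot":[0,0,0]}]'
python3 -m creep '[{"translation":[0,0,1],"delta_rot":[0,0,0]},{"translation":[0,0,0],"delta_rot":[0,0,0]},{"translation":[0,0,0],"delta_rot":[0,0,0]}]'
python3 - <<'E'
from ov import *
s,_=st()
grab('scene','z1');grab('top','z1t')
a=cv2.imread('pics/z1.png');b=cv2.imread('pics/z1t.png')
cv2.imwrite('pics/z1c.png',np.hstack([cv2.resize(a[130:290,190:390],(500,400),interpolation=cv2.INTER_CUBIC),cv2.resize(b[160:240,190:250],(300,400),interpolation=cv2.INTER_CUBIC)]))
B=lambda z,u,v:loc(SS,atz('top',u,v,z))
cv2.imwrite('pics/z1t2.png',cv2.resize(b[160:225,210:290],None,fx=9,fy=9,interpolation=cv2.INTER_CUBIC))
E
```

```text
time_s: 25.1
ee_pos: [375.5, 152.5, 60.7]
ee_rot: [179.4, 76.6, 17.3]
force: [-0.0, 0.4, 0.4]
gripper_width: 16.3
time_s: 25.35
ee_pos: [380.4, 154.3, 72.3]
ee_rot: [179.5, 76.1, 17.4]
force: [0.3, 0.0, 0.8]
gripper_width: 16.6
t 25.35 tcp [380.4 154.3  72.3] F [0.3 0.  0.8] w 16.6 q [ 21.   9. 132.  -2.  25.  95.]
```

View pics/z1c.png

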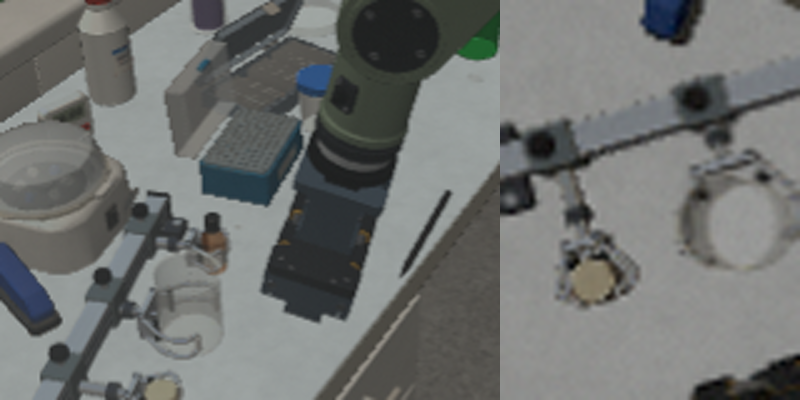

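View pics/z1t2.png

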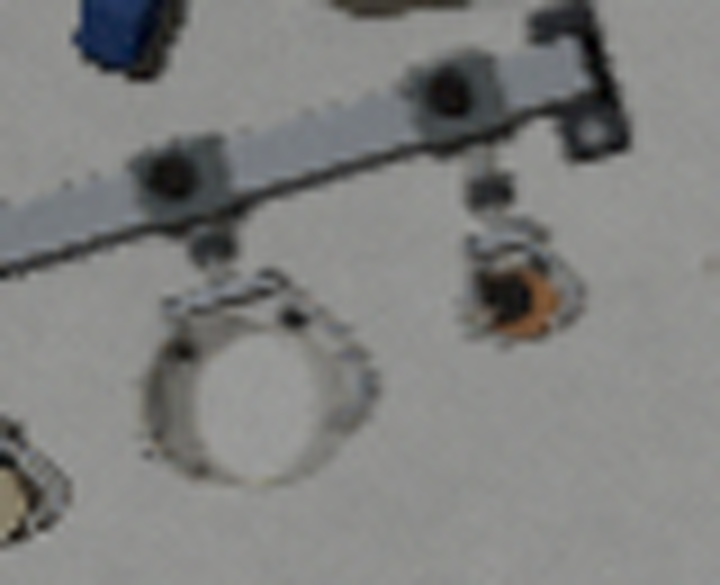

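```bash
python3 -c "
from workcell import env
print(env.job_done())"
```

```text
the job is handed in; nothing more can be done
None
```

The oil bottle is in the small clip and the beaker is in the large one. Both were stood on the desk and pushed in sideways. I handed the job in at about 25 s, with the arm clear of everything. It reports no verdict.

**Bottle:** it snapped after the push peaked at about 16 N. The force then fell to about 2 N. My last pictures show it upright at roughly local x = -78 mm and within about 1 mm of the clip's centre line.

**Beaker:**
- **Finger tilt:** I pushed with the fingers tilted 14 degrees instead of 25. The wrist came close to a joint limit at the larger tilt.
- **First push:** it peaked at about 9.5 N and fell to about 4 N, but the pictures then showed the beaker only partly in, with the jaws still spread. It may also have leaned forward briefly.
- **Second push:** I backed off and pushed again a little lower. It snapped at about 7 N, and the force dropped to about 1 N.
- **Check:** a light 5 N press met only the stiffness of the clip's arm (roughly 3.5 N/mm), which fits a beaker that is fully home. The pictures show it upright at about x = -83 mm.

**Less certain:**
- **Feeler pins:** I could not read them directly. For the beaker I estimated 7 to 9 mm pressed from the pictures, good to about 2 mm. For the bottle I only judged it from the snap and how far it travelled.
- **Clip arms:** the highest push of about 16 N works out to about 4 mm of give, under the 7 mm limit. I did not measure it.
- **Specimen cup:** I never touched it, and it is standing in its place in the last picture.

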